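# Put the cups, tumbler and filter cartridge back on their own mats

### The job

After the washing-up everything was put back on the wrong mat: move the amber tumbler to the green saucer, the tall plain steel cup to the dark wooden board, the short steel cup with the orange band to the orange coaster, and the blue filter cartridge to the white tray, each upright and about in the middle. Every mat but the black rubber one is taken, so let whatever has to wait stand on the rubber mat for a while, never on the bare granite, and leave the rubber mat empty at the end. Set things down gently without dropping or tipping any of them, and leave the white purifier jug where it is.

Things in the scene. Friction and masses are not known exactly. Their poses are not given: they have to be found in the camera images.
- tumbler: Small amber glass tumbler with a ribbed base, open at the top, 80 mm tall, 54 mm across at the base (57 mm over the ribs, which reach up to 23 mm) and 58 mm at the rim, wall 4 mm, about 0.16 kg. Loose; origin: centre of its underside, z up along its axis; yaw is meaningless. It starts upright on the orange coaster or the white tray (the tumbler and the tall cup have one each), within about 9 mm of its centre.
- tall_cup: Tall plain stainless steel cup without handle, a straight cylinder open at the top, 98 mm tall, 56 mm across, wall 3 mm, about 0.13 kg. Loose; origin: centre of its underside, z up along its axis; yaw is meaningless. It starts upright on the orange coaster or the white tray (the tumbler and the tall cup have one each), within about 9 mm of its centre.
- banded_cup: Short stainless steel cup with an orange band round its upper half and over its rim (seen from above), no handle, a straight cylinder open at the top, 66 mm tall, 60 mm across, wall 3 mm, about 0.11 kg. Loose; origin: centre of its underside, z up along its axis; yaw is meaningless. It starts upright on the green saucer or the wooden board (the banded cup and the cartridge have one each), within about 9 mm of its centre.
- cartridge: Spare filter cartridge: blue upright cylinder 50 mm across and 92 mm tall, with a narrower white cap (42 mm across) and nipple on top, 112 mm tall in all, about 0.2 kg. Loose; origin: centre of its underside, z up along its axis; yaw is meaningless. It starts upright on the green saucer or the wooden board (the banded cup and the cartridge have one each), within about 9 mm of its centre.
- saucer: Round green melamine saucer, home of the tumbler, 136 mm across; its rim stands 16 mm above the granite and its flat middle is about 100 mm across. Fixed to the ledge. Origin: centre of its underside, z up; its standing surface is 8 mm above the origin, and the origin lies on the granite.
- wood_board: Square dark wooden board, home of the tall cup, 110 x 110 x 8 mm, flat. Fixed to the ledge. Origin: centre of its underside, z up; its standing surface is 8 mm above the origin, and the origin lies on the granite.
- orange_coaster: Round plain orange coaster, home of the banded cup, 110 mm across, 8 mm thick, flat. Fixed to the ledge. Origin: centre of its underside, z up; its standing surface is 8 mm above the origin, and the origin lies on the granite.
- white_tray: Square white plastic tray, home of the cartridge, 116 x 116 mm outside, with a thin rim that stands 14 mm above the granite; flat floor 108 x 108 mm. Fixed to the ledge. Origin: centre of its underside, z up; its standing surface is 8 mm above the origin, and the origin lies on the granite.
- rubber_mat: Square black rubber mat with fine grey ribs, 120 x 120 x 8 mm, flat; empty at the start: the only free spot. Fixed to the ledge. Origin: centre of its underside, z up; its standing surface is 8 mm above the origin, and the origin lies on the granite.
- jug: White purifier jug with a grey hinged lid (kept shut), 220 mm tall, 142 mm across, handle reaching 120 mm from its axis; it stands loose on the granite to the left of the mats (larger y), about 0.9 kg. Origin: centre of its underside. Not to be moved.
Not all that is in view belongs to the job. There is more than one size of the cartridge; the job needs the middle-sized.

How it is judged:
By the outcome, as a careful person would: the job done as asked, in the order asked, and still so for the second after the job is handed in, with the robot touching nothing.
It also fails if it takes over 128 s, if anything falls off the work surface, if the arm or the gripper's body presses on something with over 40 N, if the wrist force passes 120 N, or if a joint passes its speed limit or range.

### The arm

A 7-joint arm with a two-finger parallel gripper is mounted at the origin on the work surface. World frame = base frame: x ahead of the robot, y to its left, z up, the work surface at z = 0. Lengths are in m, angles in rad, forces in N, time in s.
With the tool pointing down it reaches from about 0.4 to 0.85 m from the base axis. Payload 4.5 kg.
Tool frame: the origin (TCP) lies on the centre line of the jaws, within the pads' length; the fingertips stand 11 mm ahead of it and the grasp point (between the pads) lies 8 mm behind it; z points along the fingers, y is the direction in which the jaws open and shut (so a half turn about z gives the same grasp; the last joint's range is limited). The gripper opens to 88 mm and grips with 3 to 60 N. Pads are 18 mm wide; open, the fingers measure 123 mm over their backs; the gripper's body (75 mm by 187 mm) begins 45 mm behind the grasp point.
Start: joints at [-1.299, 0.689, -0.195, 1.565, 0.157, 0.902, -0.215], TCP at [0.147, 0.607, 0.25] pointing down, gripper open.
Joint ranges: [-3.01, 3.01], [-0.46, 2.08], [-1.47, 1.51], [0.13, 2.56], [-1, 4.14], [0.04, 2.09], [-2.66, 2.66]. Speed limits (rad/s): [2.57, 2.57, 3.14, 3.14, 3.14, 3.14, 3.14].

### API

Orientations are given as a unit quaternion [x, y, z, w].
In Python, from plant import r, snapshot gives the robot as it stands.
- The arm moves only by the tool drive_tool, never from a script. Its argument "commands" is a list of rows, each an object of numbers: "wx", "wy", "wz": the turn, a rotation vector about the tool's x, y, z in rad; "dx", "dy", "dz": the shift along the tool's x, y, z in m; "claw": the opening, from 0 (shut) to 1 (fully open). A call has 1 to 12 rows; each row shifts and turns the commanded pose from where the row before left it, along the tool's axes as they then stand; what a row does not reach is not made up. A row lasts 1/10 s, in which the tool goes at most 50 mm and 8.59 degrees, less where a joint would pass 70% of its speed; a pose out of reach is approached as far as the arm can. A call is refused whole if a number of a shift passes 0.05 or a number of a turn 0.15, either way. A call with a gripper value outside its range is refused whole. The fingers move at their own pace and stop on an object; "grip_force" is the grip in N (left out, the last holds). Time passes only in rows, so rows that do not move let the fingers close. It gives the time, the measured TCP pose, the force and the opening at its end, in the units of the state.
- r.get_state(): the state, without advancing time (a new reading comes with each control period).
- snapshot(name): name is "scene" or "side" or "wrist"; returns a dict with "color" (400x640x3 uint8, red, green, blue), "fx", "fy", "cx", "cy" (pixels), "world_to_cam" (4x4, takes a point from world to camera coordinates); the wrist camera has in their place "T_tool_cam" (4x4, takes a point from camera to tool coordinates, whose origin is the TCP and whose axes are the flange's). Camera axes: x right, y up, looking along -z (the intrinsics and any distortion apply to the point x, -y, -z); pixel columns grow to the right and rows downward; lengths in m; the calibration is good to about 2 mm. A picture is of the moment at which its call begins: read the wrist's pose just before it. There is no depth.
- r.finish_job(): hands the job in, once; it reports no verdict.
The state is a dict: "clock": time; "q": joint angles; "qd": joint speeds; "joint_torque": joint torques, N m; "tool_pos": TCP position; "eef_rot": TCP orientation; "contact_force": force on the tool from outside, world axes, zero at the start; "moment": the same for the moment, N m; "opening": opening from 0.0 (shut) to 1.0 (fully open).
Only numpy, scipy, OpenCV 4.12 (cv2) and the standard library are available. Lean on these libraries where they do the work, as an engineer would, in place of code of your own. Each camera call takes 0.05 s, during which the arm holds its last target. There are 200 camera calls.

## Working session

There is one attempt and no reset: what is moved stays moved. The work goes in short steps, Python scripts to look and compute and a tool call to move; the robot and the scene stay as the last step left them, time stands still between calls to the robot, and variables do not carry over. Pictures are saved under pics/ and viewed, on a budget of 14 in all, crops included, one or two more only if the job needs it, and the job is handed in when it is done.

Besides the shell and the picture viewer there is one more tool, called after ">>>" by a JSON object that holds its "name" and its "arguments". drive_tool: Moves the arm, as the interface text tells. Its arguments: {"type":"object","properties":{"commands":{"type":"array","items":{"type":"object","properties":{"wx":{"type":"number"},"wy":{"type":"number"},"wz":{"type":"number"},"dx":{"type":"number"},"dy":{"type":"number"},"dz":{"type":"number"},"claw":{"type":"number"}}}},"grip_force":{"type":"number"}},"required":["commands"]}

```bash
ls; mkdir -p pics; cat > h.py <<'E'
import numpy as np,cv2
from plant import r,snapshot
def save(n,f):
    s=snapshot(n); cv2.imwrite(f'pics/{f}.png',cv2.cvtColor(s['color'],cv2.COLOR_RGB2BGR)); 
    np.save(f'pics/{f}.npy',{k:v for k,v in s.items()},allow_pickle=True); return s
def load(f): return np.load(f'pics/{f}.npy',allow_pickle=True).item()
def ray(s,u,v):
    T=np.linalg.inv(np.array(s['world_to_cam'])); d=np.array([(u-s['cx'])/s['fx'],-(v-s['cy'])/s['fy'],-1.])
    return T[:3,3],T[:3,:3]@d
def onz(s,u,v,z):
    o,d=ray(s,u,v); return o+d*(z-o[2])/d[2]
def proj(s,p):
    c=(np.array(s['world_to_cam'])@np.r_[p,1])[:3]; return s['cx']+s['fx']*c[0]/-c[2], s['cy']-s['fy']*c[1]/-c[2]
E
python3 - <<'E'
from h import *
for n in ('scene','side'):
    s=save(n,n+'0'); print({k:(v if k!='color' else v.shape) for k,v in s.items()})
print(r.get_state())
a,b=[cv2.imread(f'pics/{n}0.png') for n in('scene','side')]
E
```

```text
pics
{'color': (400, 640, 3), 'fx': 456.1968004831918, 'fy': 456.1968004831918, 'cx': 317.9441562771676, 'cy': 195.2386910679523, 'world_to_cam': array([[-0.82125554,  0.57052468,  0.00639761,  0.39107212],
       [-0.433908  , -0.63180183,  0.64230078,  0.18117725],
       [ 0.37049047,  0.5247171 ,  0.76642598, -1.55559986],
       [ 0.        ,  0.        ,  0.        ,  1.        ]])}
{'color': (400, 640, 3), 'fx': 510.11272635208945, 'fy': 510.11272635208945, 'cx': 314.17003221175474, 'cy': 191.77339920790246, 'world_to_cam': array([[ 0.98578503, -0.16745499, -0.01366414, -0.47793693],
       [ 0.12032453,  0.64688772,  0.75303273, -0.11401657],
       [-0.11725993, -0.74397252,  0.65784117, -1.46568955],
       [ 0.        ,  0.        ,  0.        ,  1.        ]])}
{'clock': 0.1, 'q': array([-1.29913744,  0.6898762 , -0.19453531,  1.56624409,  0.15734959,
        0.90249893, -0.2150638 ]), 'qd': array([ 7.13808294e-04, -1.43402089e-03,  2.01655917e-03, -2.67433558e-03,
       -6.36357409e-04, -4.89623054e-05,  1.00956477e-03]), 'joint_torque': array([-2.33376413e-03, -5.28507221e+01, -1.27089500e+00, -1.53841031e+01,
       -5.24212781e-02,  1.99720605e-03,  3.91598212e-05]), 'tool_pos': array([0.14717975, 0.60685868, 0.24900446]), 'eef_rot': array([ 1.18572029e-01,  9.92945119e-01, -8.14526850e-04, -2.15559942e-05]), 'contact_force': array([ 0.29325247, -0.13705572, -0.12235823]), 'moment': array([-0.00064941, -0.06270778,  0.04096053]), 'opening': 0.9987315677601444}
```

View pics/scene0.png

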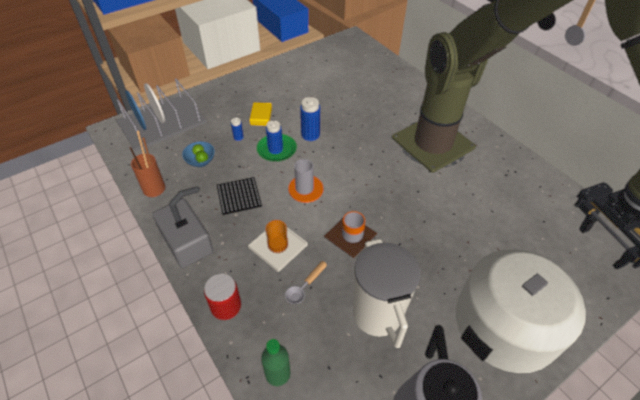

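View pics/side0.png

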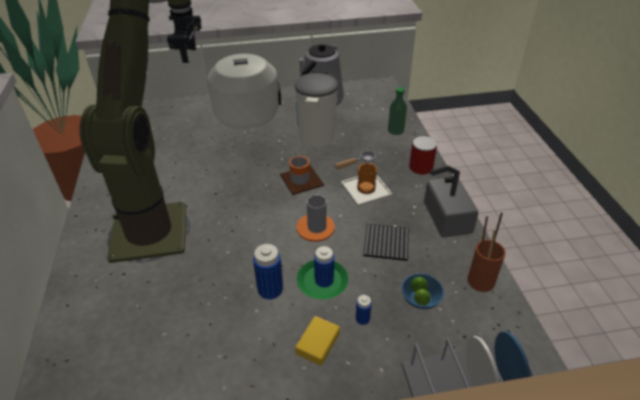

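The scene picture shows the blue cartridges: middle (273,137) on the green saucer, large (310,118) on bare granite, small (237,128) on bare granite. The tall cup is on the orange coaster (304,178), the banded cup on the board (352,228), the tumbler on the white tray (277,237), and the rubber mat is empty (239,195). The other cup-like things, the red tin (223,297) and the red-brown pot (150,178), are not wanted. The side view agrees: middle cartridge (324,267), large (267,271), small (363,310).

```bash
cat > m.py <<'E'
from h import *
def mask(s,lo,hi,roi):
    hsv=cv2.cvtColor(s['color'],cv2.COLOR_RGB2HSV); m=cv2.inRange(hsv,lo,hi); k=np.zeros_like(m); x0,y0,x1,y1=roi; k[y0:y1,x0:x1]=255
    return m&k
def big(m):
    c,_=cv2.findContours(m,cv2.RETR_EXTERNAL,cv2.CHAIN_APPROX_NONE); return c
def mat(s,m,z=.008):
    c=[x for x in big(m) if cv2.contourArea(x)>15]; p=np.vstack(c)[:,0]
    w=np.array([onz(s,u,v,z)[:2] for u,v in p],np.float32)
    return w
E
python3 - <<'E'
from m import *
sc,si=load('scene0'),load('side0')
# hue thresholds (RGB2HSV): H/2
M={'saucer':((50,100,40),(75,255,255),(250,125,305,165),(290,250,360,305)),
'coaster':((5,180,120),(15,255,255),(283,170,330,205),(290,210,342,245)),
'board':((0,60,20),(14,255,110),(320,210,380,260),(275,160,328,196)),
'tray':((0,0,150),(180,60,255),(245,222,312,272),(338,168,395,205)),
'rubber':((0,0,0),(180,120,50),(210,172,268,220),(358,220,416,262))}
for n,(lo,hi,a,b) in M.items():
  for nm,s,roi in(('sc',sc,a),('si',si,b)):
    w=mat(s,mask(s,lo,hi,roi)); h=cv2.convexHull(w)
    (cx,cy),rad=cv2.minEnclosingCircle(w); R=cv2.minAreaRect(w)
    print(n,nm,'circ',round(cx,3),round(cy,3),round(2*rad,3),'rect',np.round(R[0],3),np.round(R[1],3),round(R[2]))
O={'cart':((105,120,30),(130,255,255),(262,118,285,158),(312,245,337,290),.054),
'cartL':((105,120,30),(130,255,255),(298,95,324,142),(250,245,286,300),.06),
'cartS':((105,120,30),(130,255,255),(230,115,246,142),(352,290,374,325),.03),
'tall':((0,0,60),(180,70,190),(294,158,315,195),(305,195,328,232),.057),
'tumb':((5,150,60),(22,255,255),(262,215,292,256),(355,162,380,195),.048),
'band':((5,150,130),(14,255,255),(340,208,366,245),(288,156,312,186),.055)}
for n,(lo,hi,a,b,z) in O.items():
  rs=[]
  for nm,s,roi in(('sc',sc,a),('si',si,b)):
    c=max(big(mask(s,lo,hi,roi)),key=cv2.contourArea); m=cv2.moments(cv2.convexHull(c)); x,y,w,h=cv2.boundingRect(c)
    u,v=m['m10']/m['m00'],m['m01']/m['m00']; print(n,nm,round(u),round(v),'bb',x,y,w,h,'at z',np.round(onz(s,u,v,z),3)); rs.append(ray(s,u,v))
  (o1,d1),(o2,d2)=rs; t=np.linalg.lstsq(np.c_[d1,-d2],o2-o1,rcond=None)[0]; p,q=o1+t[0]*d1,o2+t[1]*d2
  print('   tri',np.round((p+q)/2,3),'gap',np.round(np.linalg.norm(p-q),4))
# jug lid
im=cv2.vconcat([cv2.resize(cv2.cvtColor(sc['color'][90:165,210:330],cv2.COLOR_RGB2BGR),(720,450),interpolation=cv2.INTER_CUBIC)])
cv2.imwrite('pics/crop.png',im)
for u,v,z in((388,270,.22),): print('jug lid',onz(sc,u,v,z))
print('jug side',onz(si,317,84,.22))
E
```

```text
saucer sc circ 0.455 -0.275 0.132 rect [ 0.456 -0.271] [0.119 0.131] 69
saucer si circ 0.461 -0.262 0.132 rect [ 0.459 -0.267] [0.12 0.13] 76
coaster sc circ 0.476 -0.067 0.107 rect [ 0.479 -0.061] [0.094 0.104] 66
coaster si circ 0.474 -0.077 0.1 rect [ 0.472 -0.085] [0.082 0.099] 72
board sc circ 0.469 0.15 0.15 rect [0.468 0.15 ] [0.111 0.11 ] 14
board si circ 0.464 0.163 0.177 rect [0.462 0.168] [0.11  0.165] 12
tray sc circ 0.658 0.064 0.165 rect [0.656 0.062] [0.122 0.125] 13
tray si circ 0.657 0.065 0.152 rect [0.66  0.066] [0.116 0.114] 14
rubber sc circ 0.66 -0.156 0.155 rect [ 0.66 -0.16] [0.12  0.111] 71
rubber si circ 0.639 -0.224 0.112 rect [ 0.64  -0.222] [0.011 0.112] 72
cart sc 274 141 bb 267 130 15 23 at z [ 0.468 -0.259  0.054]
cart si 324 271 bb 315 259 19 27 at z [ 0.463 -0.28   0.054]
   tri [ 0.463 -0.27   0.043] gap 0.0018
cartL sc 310 123 bb 301 108 19 33 at z [ 0.329 -0.259  0.06 ]
cartL si 268 277 bb 254 257 28 42 at z [ 0.324 -0.277  0.06 ]
   tri [ 0.323 -0.268  0.05 ] gap 0.0013
cartS sc 237 132 bb 232 125 11 16 at z [ 0.537 -0.388  0.03 ]
cartS si 363 314 bb 357 305 14 19 at z [ 0.534 -0.404  0.03 ]
   tri [ 0.535 -0.398  0.021] gap 0.0022
tall sc 304 174 bb 294 158 21 36 at z [ 0.472 -0.08   0.057]
tall si 316 212 bb 305 195 23 37 at z [ 0.48  -0.066  0.057]
   tri [ 0.478 -0.074  0.065] gap 0.0022
tumb sc 276 235 bb 266 220 21 32 at z [0.655 0.058 0.048]
tumb si 367 178 bb 359 164 17 29 at z [0.659 0.065 0.048]
   tri [0.657 0.061 0.052] gap 0.0014
band sc 354 225 bb 343 217 22 18 at z [0.464 0.154 0.055]Traceback (most recent call last):
  File "<stdin>", line 23, in <module>
ValueError: max() iterable argument is empty
```

```bash
python3 - <<'E'
from m import *
sc,si=load('scene0'),load('side0')
im=cv2.resize(cv2.cvtColor(sc['color'][90:165,210:330],cv2.COLOR_RGB2BGR),(720,450),interpolation=cv2.INTER_CUBIC)
cv2.imwrite('pics/crop.png',im)
print('jug',onz(sc,388,270,.22),onz(si,317,84,.22),'handle tip',onz(sc,402,340,.1))
w=np.array([onz(sc,u,v,.008)[:2] for u,v in((216,184),(255,178),(262,208),(222,216))]); print('rubber',w,w.mean(0))
s=r.get_state(); t=save('wrist','w0'); print(t['T_tool_cam'],t['fx'],t['cx'],t['cy'],t.keys())
E
```

```text
jug [0.55908713 0.38067317 0.22      ] [0.55758103 0.35563635 0.22      ] handle tip [0.59028725 0.48751439 0.1       ]
rubber [[ 0.69610362 -0.238413  ]
 [ 0.58386502 -0.19184639]
 [ 0.62653571 -0.07531995]
 [ 0.73815032 -0.1157634 ]] [ 0.66116367 -0.15533568]
[[-2.19756233e-04  9.53644051e-01  3.00936829e-01  7.80941489e-02]
 [ 9.99999132e-01 -1.81449858e-04  1.30523944e-03 -2.70714179e-04]
 [ 1.29933878e-03  3.00936855e-01 -9.53643183e-01 -1.36168002e-01]
 [ 0.00000000e+00  0.00000000e+00  0.00000000e+00  1.00000000e+00]] 324.08211589532476 313.9932703020788 199.7327376694772 dict_keys(['color', 'fx', 'fy', 'cx', 'cy', 'T_tool_cam'])
```

View pics/crop.png

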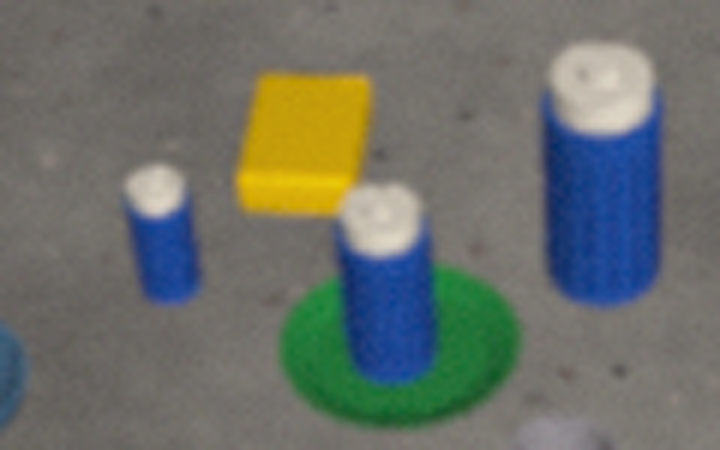

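The crop shows the middle cartridge upright on the green saucer (385,290 in the crop). The small one is at (160,235) and the large one at (600,170), both on bare granite. So the one on the saucer is the right one.

```bash
cat >> h.py <<'E'
from scipy.spatial.transform import Rotation as Ro
def go(*pts):
    s=r.get_state(); R=Ro.from_quat(s['eef_rot']).as_matrix(); p=s['tool_pos']
    print('t',round(s['clock'],2),'p',np.round(p,4),'op',round(s['opening'],3),'F',np.round(s['contact_force'],1),'zaxis',np.round(R[:,2],4),'jaw yaw',np.round(np.degrees(np.arctan2(R[1,1],R[0,1])),1),'q7',round(s['q'][6],2))
    for t in pts:
        d=R.T@(np.array(t)-p); print('tool shift',np.round(d,4),'len',round(np.linalg.norm(d),3)); p=np.array(t)
E
python3 - <<'E'
from m import *
sc=load('scene0')
print('cooker',onz(sc,520,300,.1),onz(sc,470,280,.05),'tap',onz(sc,180,262,0),onz(sc,175,205,.1))
go((.40,.25,.25),(.43,-.15,.25),(.463,-.27,.25),(.463,-.27,.077))
E
```

```text
cooker [0.29814069 0.5719868  0.1       ] [0.32338029 0.45609111 0.05      ] tap [ 0.90310384 -0.04516066  0.        ] [ 0.84685179 -0.15102943  0.1       ]
t 0.15 p [0.1472 0.607  0.2491] op 0.999 F [-0.6 -0.6  0.1] zaxis [-2.0e-04 -1.3e-03 -1.0e+00] jaw yaw 76.4 q7 -0.22
tool shift [-0.3298 -0.2874 -0.0005] len 0.437
tool shift [-0.1234 -0.3817  0.0005] len 0.401
tool shift [-0.0603 -0.1089  0.0002] len 0.124
tool shift [0.     0.0002 0.173 ] len 0.173
```

>>> {"name": "drive_tool", "arguments": {"commands": [{"dz": -0.04, "claw": 1}, {"dz": -0.04}, {"dz": -0.03}, {"dx": -0.03, "dy": -0.012}, {"dx": -0.03, "dy": -0.024}, {"dx": -0.03, "dy": -0.024}, {"dx": -0.03, "dy": -0.024}, {"dx": -0.03, "dy": -0.024}, {"dx": -0.03, "dy": -0.024}, {"dx": -0.03, "dy": -0.024}, {"dx": -0.03, "dy": -0.024}, {"dx": -0.03, "dy": -0.024}], "grip_force": 20}}

```text
validation failed for argument at $.co...
```

>>> {"name": "drive_tool", "arguments": {"commands": [{"dx": -0.03, "dy": -0.03}, {"dx": -0.03, "dy": -0.03}, {"dx": -0.012, "dy": -0.036}, {"dx": -0.012, "dy": -0.036}, {"dx": -0.012, "dy": -0.036}, {"dx": -0.012, "dy": -0.036}, {"dx": -0.012, "dy": -0.036}, {"dx": -0.012, "dy": -0.036}, {"dx": -0.012, "dy": -0.036}, {"dx": -0.012, "dy": -0.036}, {"dx": -0.012, "dy": -0.036}, {}]}}

```text
validation failed for argument at $.co...
```

```bash
python3 -c "
from h import *
go((.463,-.27,.25),(.463,-.27,.077))"
```

```text
t 0.15 p [0.1472 0.607  0.2491] op 0.999 F [-0.6 -0.6  0.1] zaxis [-2.0e-04 -1.3e-03 -1.0e+00] jaw yaw 76.4 q7 -0.22
tool shift [-5.135e-01 -7.779e-01  2.000e-04] len 0.932
tool shift [0.     0.0002 0.173 ] len 0.173
```

>>> {"name": "drive_tool", "arguments": {"commands": [{"dx": 0, "dy": 0, "dz": -0.03, "wx": 0, "wy": 0, "wz": 0, "claw": 1}, {"dx": 0, "dy": 0, "dz": -0.04, "wx": 0, "wy": 0, "wz": 0, "claw": 1}, {"dx": 0, "dy": 0, "dz": -0.04, "wx": 0, "wy": 0, "wz": 0, "claw": 1}, {"dx": -0.03, "dy": -0.02, "dz": 0, "wx": 0, "wy": 0, "wz": 0, "claw": 1}, {"dx": -0.03, "dy": -0.025, "dz": 0, "wx": 0, "wy": 0, "wz": 0, "claw": 1}, {"dx": -0.03, "dy": -0.025, "dz": 0, "wx": 0, "wy": 0, "wz": 0, "claw": 1}, {"dx": -0.03, "dy": -0.025, "dz": 0, "wx": 0, "wy": 0, "wz": 0, "claw": 1}, {"dx": -0.03, "dy": -0.025, "dz": 0, "wx": 0, "wy": 0, "wz": 0, "claw": 1}, {"dx": -0.03, "dy": -0.025, "dz": 0, "wx": 0, "wy": 0, "wz": 0, "claw": 1}, {"dx": -0.03, "dy": -0.025, "dz": 0, "wx": 0, "wy": 0, "wz": 0, "claw": 1}, {"dx": -0.03, "dy": -0.025, "dz": 0, "wx": 0, "wy": 0, "wz": 0, "claw": 1}, {"dx": -0.03, "dy": -0.025, "dz": 0, "wx": 0, "wy": 0, "wz": 0, "claw": 1}], "grip_force": 20}}

```text
clock: 1.35
tool_pos: [0.3584, 0.3285, 0.3596]
eef_rot: [0.119, 0.993, -0.0, -0.0]
contact_force: [1.0, 0.3, 0.7]
opening: 0.997
```

>>> {"name": "drive_tool", "arguments": {"commands": [{"dx": -0.02, "dy": -0.04, "dz": 0, "wx": 0, "wy": 0, "wz": 0, "claw": 1}, {"dx": -0.02, "dy": -0.04, "dz": 0, "wx": 0, "wy": 0, "wz": 0, "claw": 1}, {"dx": -0.02, "dy": -0.04, "dz": 0, "wx": 0, "wy": 0, "wz": 0, "claw": 1}, {"dx": -0.02, "dy": -0.04, "dz": 0, "wx": 0, "wy": 0, "wz": 0, "claw": 1}, {"dx": -0.02, "dy": -0.04, "dz": 0, "wx": 0, "wy": 0, "wz": 0, "claw": 1}, {"dx": -0.02, "dy": -0.04, "dz": 0.01, "wx": 0, "wy": 0, "wz": 0, "claw": 1}, {"dx": -0.02, "dy": -0.04, "dz": 0.02, "wx": 0, "wy": 0, "wz": 0, "claw": 1}, {"dx": -0.02, "dy": -0.04, "dz": 0.02, "wx": 0, "wy": 0, "wz": 0, "claw": 1}, {"dx": -0.02, "dy": -0.04, "dz": 0.02, "wx": 0, "wy": 0, "wz": 0, "claw": 1}, {"dx": -0.02, "dy": -0.04, "dz": 0.02, "wx": 0, "wy": 0, "wz": 0, "claw": 1}, {"dx": -0.02, "dy": -0.04, "dz": 0.02, "wx": 0, "wy": 0, "wz": 0, "claw": 1}, {"dx": -0.02, "dy": -0.04, "dz": 0, "wx": 0, "wy": 0, "wz": 0, "claw": 1}]}}

```text
clock: 2.55
tool_pos: [0.4765, -0.1942, 0.2471]
eef_rot: [0.118, 0.993, 0.001, -0.003]
contact_force: [-0.1, 0.1, 0.2]
opening: 1.001
```

>>> {"name": "drive_tool", "arguments": {"commands": [{"dx": 0, "dy": -0.03, "dz": 0, "wx": 0, "wy": 0, "wz": 0, "claw": 1}, {"dx": 0, "dy": -0.03, "dz": 0, "wx": 0, "wy": 0, "wz": 0, "claw": 1}, {"dx": 0, "dy": -0.02, "dz": 0, "wx": 0, "wy": 0, "wz": 0, "claw": 1}, {"dx": 0, "dy": 0, "dz": 0, "wx": 0, "wy": 0, "wz": 0, "claw": 1}, {"dx": 0, "dy": 0, "dz": 0, "wx": 0, "wy": 0, "wz": 0, "claw": 1}]}}

```text
clock: 3.05
tool_pos: [0.4592, -0.27, 0.2495]
eef_rot: [0.119, 0.993, 0.001, -0.0]
contact_force: [0.7, 0.3, -0.2]
opening: 0.999
```

```bash
cat >> h.py <<'E'
def wsnap(f):
    st=r.get_state(); s=save('wrist',f)
    T=np.eye(4); T[:3,:3]=Ro.from_quat(st['eef_rot']).as_matrix(); T[:3,3]=st['tool_pos']
    s['world_to_cam']=np.linalg.inv(T@np.array(s['T_tool_cam'])); np.save(f'pics/{f}.npy',s,allow_pickle=True); return s
E
python3 -c "
from h import *
go((.463,-.27,.25),(.463,-.27,.077))
s=wsnap('w1'); print(proj(s,[.463,-.27,.12]),proj(s,[.459,-.268,.008]))"
```

```text
t 3.05 p [ 0.4592 -0.27    0.2495] op 0.999 F [ 0.7  0.3 -0.2] zaxis [-1.0e-04  1.1e-03 -1.0e+00] jaw yaw 76.4 q7 1.71
tool shift [-0.0037  0.0009 -0.0005] len 0.004
tool shift [-1.00e-04 -2.00e-04  1.73e-01] len 0.173
(np.float64(315.6794273750874), np.float64(197.53267451277398)) (np.float64(316.08867671294706), np.float64(166.17411680767896))
```

View pics/w1.png

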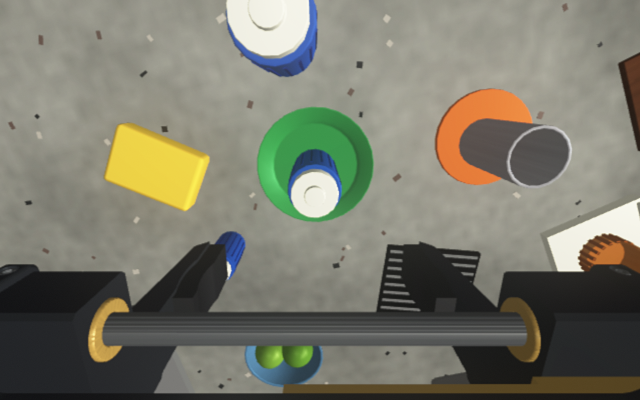

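The wrist view shows the cartridge nipple at (315,196) and the saucer centre at about (315,164). I predicted (316,198) and (316,166), so the measurements hold. Next I descend.

>>> {"name": "drive_tool", "arguments": {"commands": [{"dx": -0.004, "dy": 0.001, "dz": 0, "wx": 0, "wy": 0, "wz": 0, "claw": 1}, {"dx": 0, "dy": 0, "dz": 0.03, "wx": 0, "wy": 0, "wz": 0, "claw": 1}, {"dx": 0, "dy": 0, "dz": 0.04, "wx": 0, "wy": 0, "wz": 0, "claw": 1}, {"dx": 0, "dy": 0, "dz": 0.04, "wx": 0, "wy": 0, "wz": 0, "claw": 1}, {"dx": 0, "dy": 0, "dz": 0.03, "wx": 0, "wy": 0, "wz": 0, "claw": 1}, {"dx": 0, "dy": 0, "dz": 0.02, "wx": 0, "wy": 0, "wz": 0, "claw": 1}, {"dx": 0, "dy": 0, "dz": 0.012, "wx": 0, "wy": 0, "wz": 0, "claw": 1}, {"dx": 0, "dy": 0, "dz": 0, "wx": 0, "wy": 0, "wz": 0, "claw": 1}, {"dx": 0, "dy": 0, "dz": 0, "wx": 0, "wy": 0, "wz": 0, "claw": 0.7}, {"dx": 0, "dy": 0, "dz": 0, "wx": 0, "wy": 0, "wz": 0, "claw": 0.6}, {"dx": 0, "dy": 0, "dz": 0, "wx": 0, "wy": 0, "wz": 0, "claw": 0.5}, {"dx": 0, "dy": 0, "dz": 0, "wx": 0, "wy": 0, "wz": 0, "claw": 0.4}]}}

```text
clock: 4.3
tool_pos: [0.4637, -0.271, 0.0785]
eef_rot: [0.119, 0.993, -0.0, 0.001]
contact_force: [-0.1, 0.1, 0.6]
opening: 0.663
```

>>> {"name": "drive_tool", "arguments": {"commands": [{"dx": 0, "dy": 0, "dz": 0, "wx": 0, "wy": 0, "wz": 0, "claw": 0.4}, {"dx": 0, "dy": 0, "dz": 0, "wx": 0, "wy": 0, "wz": 0, "claw": 0.4}, {"dx": 0, "dy": 0, "dz": 0, "wx": 0, "wy": 0, "wz": 0, "claw": 0.4}, {"dx": 0, "dy": 0, "dz": 0, "wx": 0, "wy": 0, "wz": 0, "claw": 0.4}, {"dx": 0, "dy": 0, "dz": 0, "wx": 0, "wy": 0, "wz": 0, "claw": 0.4}]}}

```text
clock: 4.8
tool_pos: [0.4634, -0.2708, 0.0781]
eef_rot: [0.119, 0.993, -0.0, 0.0]
contact_force: [-0.7, 0.4, 5.2]
opening: 0.561
```

```bash
python3 -c "
from h import *
go((.463,-.27,.2),(.661,-.156,.2),(.661,-.156,.077))"
```

```text
t 4.8 p [ 0.4634 -0.2708  0.0781] op 0.561 F [-0.7  0.4  5.2] zaxis [ 5.e-04 -1.e-04 -1.e+00] jaw yaw 76.4 q7 1.66
tool shift [ 0.0006  0.0007 -0.1219] len 0.122
tool shift [-1.655e-01  1.575e-01  1.000e-04] len 0.228
tool shift [1.00e-04 0.00e+00 1.23e-01] len 0.123
```

>>> {"name": "drive_tool", "arguments": {"commands": [{"dx": 0, "dy": 0, "dz": -0.01, "wx": 0, "wy": 0, "wz": 0, "claw": 0.4}, {"dx": 0, "dy": 0, "dz": -0.03, "wx": 0, "wy": 0, "wz": 0, "claw": 0.4}, {"dx": 0, "dy": 0, "dz": -0.04, "wx": 0, "wy": 0, "wz": 0, "claw": 0.4}, {"dx": -0.015, "dy": 0.014, "dz": -0.02, "wx": 0, "wy": 0, "wz": 0, "claw": 0.4}, {"dx": -0.025, "dy": 0.024, "dz": 0, "wx": 0, "wy": 0, "wz": 0, "claw": 0.4}, {"dx": -0.03, "dy": 0.028, "dz": 0, "wx": 0, "wy": 0, "wz": 0, "claw": 0.4}, {"dx": -0.03, "dy": 0.028, "dz": 0, "wx": 0, "wy": 0, "wz": 0, "claw": 0.4}, {"dx": -0.03, "dy": 0.028, "dz": 0, "wx": 0, "wy": 0, "wz": 0, "claw": 0.4}, {"dx": -0.02, "dy": 0.02, "dz": 0, "wx": 0, "wy": 0, "wz": 0, "claw": 0.4}, {"dx": -0.015, "dy": 0.015, "dz": 0, "wx": 0, "wy": 0, "wz": 0, "claw": 0.4}, {"dx": 0, "dy": 0, "dz": 0, "wx": 0, "wy": 0, "wz": 0, "claw": 0.4}, {"dx": 0, "dy": 0, "dz": 0, "wx": 0, "wy": 0, "wz": 0, "claw": 0.4}]}}

```text
clock: 6.0
tool_pos: [0.6596, -0.157, 0.1772]
eef_rot: [0.118, 0.993, -0.0, -0.001]
contact_force: [0.4, -0.5, -2.6]
opening: 0.561
```

```bash
python3 -c "
from h import *
go((.661,-.156,.178),(.661,-.156,.077))
s=save('side','si1');print(proj(s,[.661,-.156,.109]),proj(s,[.661,-.156,.008]))
s=wsnap('w2')
"
```

```text
t 6.0 p [ 0.6596 -0.157   0.1772] op 0.561 F [ 0.4 -0.5 -2.6] zaxis [-2.2e-03 -1.0e-04 -1.0e+00] jaw yaw 76.4 q7 1.46
tool shift [-0.0011  0.0013 -0.0008] len 0.002
tool shift [-2.00e-04  1.00e-04  1.01e-01] len 0.101
(np.float64(388.7997391837454), np.float64(211.83867380888995)) (np.float64(385.80753107553693), np.float64(238.18704399879869))
```

View pics/si1.png

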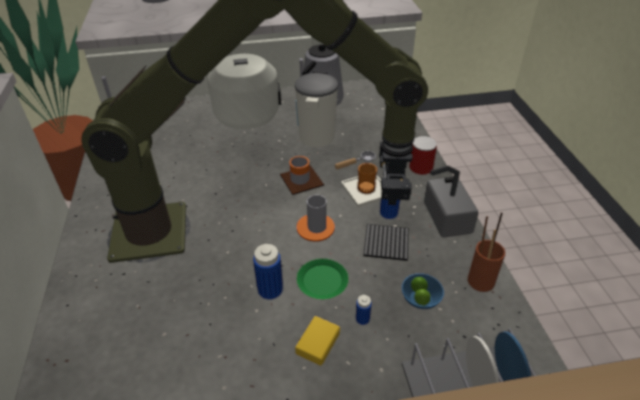

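The side view shows the cartridge held upright at (389,205) over the rubber mat (387,241). I lower it there, since this is only the waiting spot.

>>> {"name": "drive_tool", "arguments": {"commands": [{"dx": -0.001, "dy": -0.001, "dz": 0.02, "wx": 0, "wy": 0, "wz": 0, "claw": 0.4}, {"dx": 0, "dy": 0, "dz": 0.03, "wx": 0, "wy": 0, "wz": 0, "claw": 0.4}, {"dx": 0, "dy": 0, "dz": 0.02, "wx": 0, "wy": 0, "wz": 0, "claw": 0.4}, {"dx": 0, "dy": 0, "dz": 0.01, "wx": 0, "wy": 0, "wz": 0, "claw": 0.4}, {"dx": 0, "dy": 0, "dz": 0.007, "wx": 0, "wy": 0, "wz": 0, "claw": 0.4}, {"dx": 0, "dy": 0, "dz": 0.005, "wx": 0, "wy": 0, "wz": 0, "claw": 0.4}, {"dx": 0, "dy": 0, "dz": 0.003, "wx": 0, "wy": 0, "wz": 0, "claw": 0.4}, {"dx": 0, "dy": 0, "dz": 0.002, "wx": 0, "wy": 0, "wz": 0, "claw": 0.4}, {"dx": 0, "dy": 0, "dz": 0, "wx": 0, "wy": 0, "wz": 0, "claw": 0.4}, {"dx": 0, "dy": 0, "dz": 0, "wx": 0, "wy": 0, "wz": 0, "claw": 0.4}]}}

```text
clock: 7.1
tool_pos: [0.6616, -0.1582, 0.0811]
eef_rot: [0.119, 0.993, -0.0, 0.0]
contact_force: [0.1, -0.1, -2.6]
opening: 0.562
```

>>> {"name": "drive_tool", "arguments": {"commands": [{"dx": 0, "dy": 0, "dz": 0.002, "wx": 0, "wy": 0, "wz": 0, "claw": 0.4}, {"dx": 0, "dy": 0, "dz": 0.001, "wx": 0, "wy": 0, "wz": 0, "claw": 0.4}, {"dx": 0, "dy": 0, "dz": 0, "wx": 0, "wy": 0, "wz": 0, "claw": 0.4}, {"dx": 0, "dy": 0, "dz": 0, "wx": 0, "wy": 0, "wz": 0, "claw": 0.4}]}}

```text
clock: 7.5
tool_pos: [0.6616, -0.1582, 0.0782]
eef_rot: [0.119, 0.993, 0.0, 0.0]
contact_force: [-0.5, 0.5, 2.3]
opening: 0.558
```

>>> {"name": "drive_tool", "arguments": {"commands": [{"dx": 0, "dy": 0, "dz": 0, "wx": 0, "wy": 0, "wz": 0, "claw": 0.65}, {"dx": 0, "dy": 0, "dz": 0, "wx": 0, "wy": 0, "wz": 0, "claw": 0.8}, {"dx": 0, "dy": 0, "dz": 0, "wx": 0, "wy": 0, "wz": 0, "claw": 1}, {"dx": 0, "dy": 0, "dz": 0, "wx": 0, "wy": 0, "wz": 0, "claw": 1}, {"dx": 0, "dy": 0, "dz": 0, "wx": 0, "wy": 0, "wz": 0, "claw": 1}, {"dx": 0, "dy": 0, "dz": -0.02, "wx": 0, "wy": 0, "wz": 0, "claw": 1}, {"dx": 0, "dy": 0, "dz": -0.04, "wx": 0, "wy": 0, "wz": 0, "claw": 1}, {"dx": 0, "dy": 0, "dz": -0.04, "wx": 0, "wy": 0, "wz": 0, "claw": 1}, {"dx": 0, "dy": 0, "dz": -0.04, "wx": 0, "wy": 0, "wz": 0, "claw": 1}, {"dx": 0, "dy": 0, "dz": -0.03, "wx": 0, "wy": 0, "wz": 0, "claw": 1}, {"dx": 0, "dy": 0, "dz": 0, "wx": 0, "wy": 0, "wz": 0, "claw": 1}, {"dx": 0, "dy": 0, "dz": 0, "wx": 0, "wy": 0, "wz": 0, "claw": 1}]}}

```text
clock: 8.7
tool_pos: [0.6614, -0.1582, 0.2481]
eef_rot: [0.119, 0.993, -0.0, 0.0]
contact_force: [-0.5, -0.2, -0.6]
opening: 1.001
```

```bash
python3 -c "
from h import *
go((.657,.061,.25),(.657,.061,.047))"
```

```text
t 8.7 p [ 0.6614 -0.1582  0.2481] op 1.001 F [-0.5 -0.2 -0.6] zaxis [ 9.e-04 -1.e-04 -1.e+00] jaw yaw 76.4 q7 1.47
tool shift [ 0.0559  0.212  -0.0019] len 0.219
tool shift [ 2.00e-04 -0.00e+00  2.03e-01] len 0.203
```

>>> {"name": "drive_tool", "arguments": {"commands": [{"dx": 0.004, "dy": 0.016, "dz": 0, "wx": 0, "wy": 0, "wz": 0, "claw": 1}, {"dx": 0.01, "dy": 0.036, "dz": 0, "wx": 0, "wy": 0, "wz": 0, "claw": 1}, {"dx": 0.01, "dy": 0.04, "dz": 0, "wx": 0, "wy": 0, "wz": 0, "claw": 1}, {"dx": 0.01, "dy": 0.04, "dz": 0, "wx": 0, "wy": 0, "wz": 0, "claw": 1}, {"dx": 0.01, "dy": 0.04, "dz": 0, "wx": 0, "wy": 0, "wz": 0, "claw": 1}, {"dx": 0.008, "dy": 0.025, "dz": 0, "wx": 0, "wy": 0, "wz": 0, "claw": 1}, {"dx": 0.004, "dy": 0.015, "dz": 0, "wx": 0, "wy": 0, "wz": 0, "claw": 1}, {"dx": 0, "dy": 0, "dz": 0, "wx": 0, "wy": 0, "wz": 0, "claw": 1}, {"dx": 0, "dy": 0, "dz": 0, "wx": 0, "wy": 0, "wz": 0, "claw": 1}, {"dx": 0, "dy": 0, "dz": 0, "wx": 0, "wy": 0, "wz": 0, "claw": 1}]}}

```text
clock: 9.7
tool_pos: [0.6569, 0.0581, 0.2474]
eef_rot: [0.12, 0.993, -0.001, -0.0]
contact_force: [0.2, -0.3, 0.4]
opening: 1.002
```

```bash
python3 -c "
from h import *
go((.657,.061,.25),(.657,.061,.047))
s=wsnap('w3'); print(proj(s,[.657,.061,.088]),proj(s,[.658,.064,.008]),proj(s,[.464,.153,.074]),proj(s,[.468,.15,.008]))
"
```

```text
t 9.7 p [0.6569 0.0581 0.2474] op 1.002 F [ 0.2 -0.3  0.4] zaxis [-3.e-04 -2.e-03 -1.e+00] jaw yaw 76.2 q7 1.16
tool shift [ 0.0006  0.0028 -0.0026] len 0.004
tool shift [0.     0.0004 0.203 ] len 0.203
(np.float64(318.0552631863414), np.float64(183.68191190873364)) (np.float64(320.14419747464956), np.float64(166.6418402092795)) (np.float64(373.71452759774735), np.float64(-78.17030987161044)) (np.float64(359.9346286211551), np.float64(-37.949173487785714))
```

View pics/w3.png

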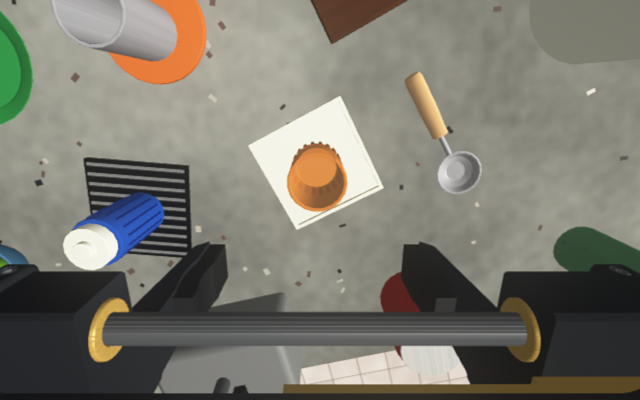

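The wrist view shows the tumbler rim centred near (317,180) on the tray (corners 248,147; 340,97; 383,187; 298,229), and the cartridge standing on the rubber mat at about (150,215). I check those points numerically.

```bash
python3 -c "
from h import *
s=load('w3')
print('tumb',onz(s,317,180,.088),'tray',onz(s,317,165,.014))
c=np.array([onz(s,u,v,.008)[:2] for u,v in((85,158),(189,166),(190,257),(88,240))]);print('rubber',c.round(3),c.mean(0))
w=load('w1')
from m import *
for n,s,lo,hi,roi,z in(('coaster',w,(5,180,120),(15,255,255),(430,80,540,195),.008),('saucer',w,(50,100,40),(75,255,255),(250,100,380,225),.016),('coaster3',s,(5,180,120),(15,255,255),(100,0,215,90),.008)):
    p=mat(s,mask(s,lo,hi,roi),z);print(n,cv2.minEnclosingCircle(p))
print('tall rim',onz(w,540,155.5,.106))
"
```

```text
tumb [0.65329685 0.0608782  0.088     ] tray [0.65402808 0.06112251 0.014     ]
rubber [[ 0.582 -0.201]
 [ 0.62  -0.086]
 [ 0.733 -0.127]
 [ 0.68  -0.244]] [ 0.6538886  -0.16431924]
coaster ((0.47276854515075684, -0.07315418124198914), 0.05423406511545181)
saucer ((0.45806998014450073, -0.2691338062286377), 0.06724773347377777)
coaster3 ((0.4759579598903656, -0.07119239866733551), 0.0543544739484787)
tall rim [ 0.47602252 -0.07292929  0.106     ]
```

>>> {"name": "drive_tool", "arguments": {"commands": [{"dx": 0.002, "dy": 0.002, "dz": 0.02, "wx": 0, "wy": 0, "wz": 0, "claw": 1}, {"dx": 0, "dy": 0, "dz": 0.04, "wx": 0, "wy": 0, "wz": 0, "claw": 1}, {"dx": 0, "dy": 0, "dz": 0.04, "wx": 0, "wy": 0, "wz": 0, "claw": 1}, {"dx": 0, "dy": 0, "dz": 0.04, "wx": 0, "wy": 0, "wz": 0, "claw": 1}, {"dx": 0, "dy": 0, "dz": 0.03, "wx": 0, "wy": 0, "wz": 0, "claw": 1}, {"dx": 0, "dy": 0, "dz": 0.02, "wx": 0, "wy": 0, "wz": 0, "claw": 1}, {"dx": 0, "dy": 0, "dz": 0.01, "wx": 0, "wy": 0, "wz": 0, "claw": 1}, {"dx": 0, "dy": 0, "dz": 0, "wx": 0, "wy": 0, "wz": 0, "claw": 1}, {"dx": 0, "dy": 0, "dz": 0, "wx": 0, "wy": 0, "wz": 0, "claw": 0.8}, {"dx": 0, "dy": 0, "dz": 0, "wx": 0, "wy": 0, "wz": 0, "claw": 0.7}, {"dx": 0, "dy": 0, "dz": 0, "wx": 0, "wy": 0, "wz": 0, "claw": 0.6}, {"dx": 0, "dy": 0, "dz": 0, "wx": 0, "wy": 0, "wz": 0, "claw": 0.5}], "grip_force": 15}}

```text
clock: 10.95
tool_pos: [0.6559, 0.0631, 0.0487]
eef_rot: [0.119, 0.993, -0.0, 0.001]
contact_force: [0.4, -1.0, -0.1]
opening: 0.662
```

>>> {"name": "drive_tool", "arguments": {"commands": [{"dx": 0, "dy": 0, "dz": 0, "wx": 0, "wy": 0, "wz": 0, "claw": 0.4}, {"dx": 0, "dy": 0, "dz": 0, "wx": 0, "wy": 0, "wz": 0, "claw": 0.4}, {"dx": 0, "dy": 0, "dz": 0, "wx": 0, "wy": 0, "wz": 0, "claw": 0.4}, {"dx": 0, "dy": 0, "dz": 0, "wx": 0, "wy": 0, "wz": 0, "claw": 0.4}, {"dx": 0, "dy": 0, "dz": -0.01, "wx": 0, "wy": 0, "wz": 0, "claw": 0.4}, {"dx": 0, "dy": 0, "dz": -0.03, "wx": 0, "wy": 0, "wz": 0, "claw": 0.4}, {"dx": 0, "dy": 0, "dz": -0.04, "wx": 0, "wy": 0, "wz": 0, "claw": 0.4}, {"dx": 0, "dy": 0, "dz": -0.04, "wx": 0, "wy": 0, "wz": 0, "claw": 0.4}, {"dx": 0, "dy": 0, "dz": -0.04, "wx": 0, "wy": 0, "wz": 0, "claw": 0.4}, {"dx": 0, "dy": 0, "dz": -0.02, "wx": 0, "wy": 0, "wz": 0, "claw": 0.4}, {"dx": 0, "dy": 0, "dz": 0, "wx": 0, "wy": 0, "wz": 0, "claw": 0.4}, {"dx": 0, "dy": 0, "dz": 0, "wx": 0, "wy": 0, "wz": 0, "claw": 0.4}]}}

```text
clock: 12.15
tool_pos: [0.6546, 0.0638, 0.227]
eef_rot: [0.118, 0.993, 0.0, -0.001]
contact_force: [-0.5, 0.6, -2.3]
opening: 0.639
```

```bash
python3 -c "
from h import *
go((.458,-.269,.226),(.458,-.269,.047))"
```

```text
t 12.15 p [0.6546 0.0638 0.227 ] op 0.639 F [-0.5  0.6 -2.3] zaxis [-1.5e-03  3.0e-04 -1.0e+00] jaw yaw 76.4 q7 1.15
tool shift [ 0.1128 -0.3697  0.0012] len 0.387
tool shift [-0.0003  0.      0.179 ] len 0.179
```

>>> {"name": "drive_tool", "arguments": {"commands": [{"dx": 0.005, "dy": -0.015, "dz": 0, "wx": 0, "wy": 0, "wz": 0, "claw": 0.4}, {"dx": 0.01, "dy": -0.035, "dz": 0, "wx": 0, "wy": 0, "wz": 0, "claw": 0.4}, {"dx": 0.012, "dy": -0.04, "dz": 0, "wx": 0, "wy": 0, "wz": 0, "claw": 0.4}, {"dx": 0.012, "dy": -0.04, "dz": 0, "wx": 0, "wy": 0, "wz": 0, "claw": 0.4}, {"dx": 0.012, "dy": -0.04, "dz": 0, "wx": 0, "wy": 0, "wz": 0, "claw": 0.4}, {"dx": 0.012, "dy": -0.04, "dz": 0, "wx": 0, "wy": 0, "wz": 0, "claw": 0.4}, {"dx": 0.012, "dy": -0.04, "dz": 0, "wx": 0, "wy": 0, "wz": 0, "claw": 0.4}, {"dx": 0.012, "dy": -0.04, "dz": 0, "wx": 0, "wy": 0, "wz": 0, "claw": 0.4}, {"dx": 0.012, "dy": -0.04, "dz": 0, "wx": 0, "wy": 0, "wz": 0, "claw": 0.4}, {"dx": 0.009, "dy": -0.025, "dz": 0, "wx": 0, "wy": 0, "wz": 0, "claw": 0.4}, {"dx": 0.005, "dy": -0.015, "dz": 0, "wx": 0, "wy": 0, "wz": 0, "claw": 0.4}, {"dx": 0, "dy": 0, "dz": 0, "wx": 0, "wy": 0, "wz": 0, "claw": 0.4}]}}

```text
clock: 13.35
tool_pos: [0.4553, -0.2715, 0.2258]
eef_rot: [0.121, 0.993, 0.0, -0.002]
contact_force: [-0.3, -0.2, -1.1]
opening: 0.643
```

>>> {"name": "drive_tool", "arguments": {"commands": [{"dx": 0, "dy": 0, "dz": 0.02, "wx": 0, "wy": 0, "wz": 0, "claw": 0.4}, {"dx": 0, "dy": 0, "dz": 0.03, "wx": 0, "wy": 0, "wz": 0, "claw": 0.4}, {"dx": 0, "dy": 0, "dz": 0.04, "wx": 0, "wy": 0, "wz": 0, "claw": 0.4}, {"dx": 0, "dy": 0, "dz": 0.03, "wx": 0, "wy": 0, "wz": 0, "claw": 0.4}, {"dx": 0, "dy": 0, "dz": 0.02, "wx": 0, "wy": 0, "wz": 0, "claw": 0.4}, {"dx": 0, "dy": 0, "dz": 0.01, "wx": 0, "wy": 0, "wz": 0, "claw": 0.4}, {"dx": 0, "dy": 0, "dz": 0, "wx": 0, "wy": 0, "wz": 0, "claw": 0.4}, {"dx": 0, "dy": 0, "dz": 0, "wx": 0, "wy": 0, "wz": 0, "claw": 0.4}, {"dx": 0, "dy": 0, "dz": 0, "wx": 0, "wy": 0, "wz": 0, "claw": 0.4}]}}

```text
clock: 14.25
tool_pos: [0.4592, -0.2696, 0.0787]
eef_rot: [0.119, 0.993, -0.0, 0.001]
contact_force: [0.4, -0.0, -1.3]
opening: 0.645
```

```bash
python3 -c "
from h import *
go((.458,-.269,.047))"
```

```text
t 14.25 p [ 0.4592 -0.2696  0.0787] op 0.645 F [ 0.4 -0.  -1.3] zaxis [ 1.9e-03 -7.0e-04 -1.0e+00] jaw yaw 76.4 q7 1.67
tool shift [0.0014 0.0003 0.0317] len 0.032
```

>>> {"name": "drive_tool", "arguments": {"commands": [{"dx": 0.001, "dy": 0, "dz": 0.01, "wx": 0, "wy": 0, "wz": 0, "claw": 0.4}, {"dx": 0, "dy": 0, "dz": 0.006, "wx": 0, "wy": 0, "wz": 0, "claw": 0.4}, {"dx": 0, "dy": 0, "dz": 0.004, "wx": 0, "wy": 0, "wz": 0, "claw": 0.4}, {"dx": 0, "dy": 0, "dz": 0.003, "wx": 0, "wy": 0, "wz": 0, "claw": 0.4}, {"dx": 0, "dy": 0, "dz": 0, "wx": 0, "wy": 0, "wz": 0, "claw": 0.4}, {"dx": 0, "dy": 0, "dz": 0, "wx": 0, "wy": 0, "wz": 0, "claw": 0.4}]}}

```text
clock: 14.85
tool_pos: [0.4574, -0.2693, 0.0546]
eef_rot: [0.119, 0.993, 0.0, -0.0]
contact_force: [0.2, 1.1, -1.4]
opening: 0.644
```

>>> {"name": "drive_tool", "arguments": {"commands": [{"dx": 0, "dy": 0, "dz": 0.003, "wx": 0, "wy": 0, "wz": 0, "claw": 0.4}, {"dx": 0, "dy": 0, "dz": 0.002, "wx": 0, "wy": 0, "wz": 0, "claw": 0.4}, {"dx": 0, "dy": 0, "dz": 0, "wx": 0, "wy": 0, "wz": 0, "claw": 0.4}, {"dx": 0, "dy": 0, "dz": 0, "wx": 0, "wy": 0, "wz": 0, "claw": 0.4}]}}

```text
clock: 15.25
tool_pos: [0.4574, -0.2693, 0.0496]
eef_rot: [0.119, 0.993, 0.0, -0.0]
contact_force: [0.1, -0.3, -1.8]
opening: 0.643
```

>>> {"name": "drive_tool", "arguments": {"commands": [{"dx": 0, "dy": 0, "dz": 0.001, "wx": 0, "wy": 0, "wz": 0, "claw": 0.4}, {"dx": 0, "dy": 0, "dz": 0.001, "wx": 0, "wy": 0, "wz": 0, "claw": 0.4}, {"dx": 0, "dy": 0, "dz": 0, "wx": 0, "wy": 0, "wz": 0, "claw": 0.4}, {"dx": 0, "dy": 0, "dz": 0, "wx": 0, "wy": 0, "wz": 0, "claw": 0.4}]}}

```text
clock: 15.65
tool_pos: [0.4576, -0.2697, 0.0482]
eef_rot: [0.119, 0.993, -0.0, 0.0]
contact_force: [-0.6, -1.1, 5.0]
opening: 0.641
```

>>> {"name": "drive_tool", "arguments": {"commands": [{"dx": 0, "dy": 0, "dz": 0, "wx": 0, "wy": 0, "wz": 0, "claw": 0.7}, {"dx": 0, "dy": 0, "dz": 0, "wx": 0, "wy": 0, "wz": 0, "claw": 0.85}, {"dx": 0, "dy": 0, "dz": 0, "wx": 0, "wy": 0, "wz": 0, "claw": 1}, {"dx": 0, "dy": 0, "dz": 0, "wx": 0, "wy": 0, "wz": 0, "claw": 1}, {"dx": 0, "dy": 0, "dz": 0, "wx": 0, "wy": 0, "wz": 0, "claw": 1}, {"dx": 0, "dy": 0, "dz": -0.02, "wx": 0, "wy": 0, "wz": 0, "claw": 1}, {"dx": 0, "dy": 0, "dz": -0.04, "wx": 0, "wy": 0, "wz": 0, "claw": 1}, {"dx": 0, "dy": 0, "dz": -0.05, "wx": 0, "wy": 0, "wz": 0, "claw": 1}, {"dx": 0, "dy": 0, "dz": -0.05, "wx": 0, "wy": 0, "wz": 0, "claw": 1}, {"dx": 0, "dy": 0, "dz": -0.04, "wx": 0, "wy": 0, "wz": 0, "claw": 1}, {"dx": 0, "dy": 0, "dz": 0, "wx": 0, "wy": 0, "wz": 0, "claw": 1}, {"dx": 0, "dy": 0, "dz": 0, "wx": 0, "wy": 0, "wz": 0, "claw": 1}]}}

```text
clock: 16.85
tool_pos: [0.4575, -0.2694, 0.2483]
eef_rot: [0.119, 0.993, -0.0, 0.001]
contact_force: [-0.4, 0.9, 0.3]
opening: 0.997
```

```bash
python3 -c "
from m import *
go((.6615,-.158,.248),(.6615,-.158,.0778))
s=wsnap('w4')
p=mat(s,mask(s,(50,100,40),(75,255,255),(230,80,400,240)),.016);print('saucer',cv2.minEnclosingCircle(p))
print(proj(s,[.458,-.269,.088]))
p=mat(s,mask(s,(5,130,60),(22,255,255),(255,110,375,240)),.088);print('tumb',cv2.minEnclosingCircle(p),p.min(0),p.max(0))
"
```

```text
t 16.85 p [ 0.4575 -0.2694  0.2483] op 0.997 F [-0.4  0.9  0.3] zaxis [ 1.5e-03 -7.0e-04 -1.0e+00] jaw yaw 76.4 q7 1.7
tool shift [-0.172   0.1563  0.0006] len 0.232
tool shift [3.000e-04 1.000e-04 1.702e-01] len 0.17
saucer ((0.4579824209213257, -0.26932263374328613), 0.06726671755313873)
(np.float64(315.29541076048963), np.float64(184.20057547687315))
tumb ((0.45283043384552, -0.26931577920913696), 0.03334847465157509) [ 0.41969457 -0.29924822] [ 0.4859663  -0.24249822]
```

View pics/w4.png

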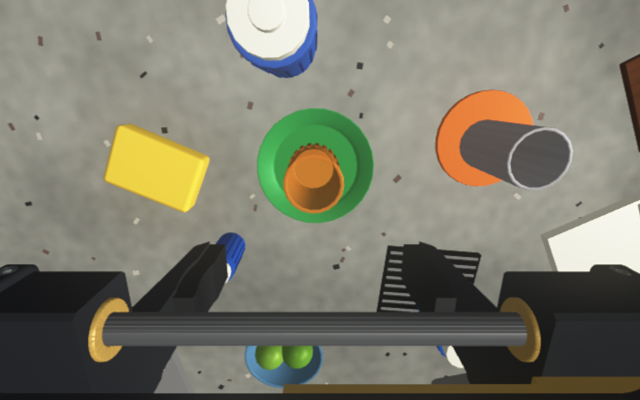

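The wrist view shows the tumbler upright in the middle of the saucer, rim centre (314,182) against a prediction of (315,184). I go back for the cartridge.

>>> {"name": "drive_tool", "arguments": {"commands": [{"dx": -0.012, "dy": 0.011, "dz": 0, "wx": 0, "wy": 0, "wz": 0, "claw": 1}, {"dx": -0.03, "dy": 0.027, "dz": 0, "wx": 0, "wy": 0, "wz": 0, "claw": 1}, {"dx": -0.03, "dy": 0.027, "dz": 0, "wx": 0, "wy": 0, "wz": 0, "claw": 1}, {"dx": -0.03, "dy": 0.027, "dz": 0, "wx": 0, "wy": 0, "wz": 0, "claw": 1}, {"dx": -0.03, "dy": 0.027, "dz": 0, "wx": 0, "wy": 0, "wz": 0, "claw": 1}, {"dx": -0.025, "dy": 0.023, "dz": 0, "wx": 0, "wy": 0, "wz": 0, "claw": 1}, {"dx": -0.015, "dy": 0.014, "dz": 0, "wx": 0, "wy": 0, "wz": 0, "claw": 1}, {"dx": 0, "dy": 0, "dz": 0, "wx": 0, "wy": 0, "wz": 0, "claw": 1}, {"dx": 0, "dy": 0, "dz": 0, "wx": 0, "wy": 0, "wz": 0, "claw": 1}, {"dx": 0, "dy": 0, "dz": 0, "wx": 0, "wy": 0, "wz": 0, "claw": 1}]}}

```text
clock: 17.9
tool_pos: [0.6601, -0.1592, 0.2467]
eef_rot: [0.119, 0.993, -0.0, -0.001]
contact_force: [-0.3, -0.2, -0.1]
opening: 1.001
```

```bash
python3 -c "
from m import *
go((.6615,-.158,.248),(.6615,-.158,.0778))
s=wsnap('w5')
m=mask(s,(0,0,150),(180,70,255),(270,150,360,240)); c=max(big(m),key=cv2.contourArea); print(cv2.fitEllipse(c)); u,v=cv2.fitEllipse(c)[0]; print('cap',onz(s,u,v,.108),proj(s,[.6615,-.158,.108]))
"
```

```text
t 17.9 p [ 0.6601 -0.1592  0.2467] op 1.001 F [-0.3 -0.2 -0.1] zaxis [-2.6e-03 -6.0e-04 -1.0e+00] jaw yaw 76.3 q7 1.46
tool shift [-0.0011  0.0015 -0.0013] len 0.002
tool shift [-0.0004  0.0002  0.1702] len 0.17
((315.9654235839844, 191.33663940429688), (46.575008392333984, 48.39596176147461), 63.697147369384766)
cap [ 0.66082215 -0.15841794  0.108     ] (np.float64(316.6062459880796), np.float64(191.94674920010186))
```

Cap where expected, so I descend and grip.

>>> {"name": "drive_tool", "arguments": {"commands": [{"dx": -0.001, "dy": 0.001, "dz": 0.01, "wx": 0, "wy": 0, "wz": 0, "claw": 1}, {"dx": 0, "dy": 0, "dz": 0.03, "wx": 0, "wy": 0, "wz": 0, "claw": 1}, {"dx": 0, "dy": 0, "dz": 0.04, "wx": 0, "wy": 0, "wz": 0, "claw": 1}, {"dx": 0, "dy": 0, "dz": 0.04, "wx": 0, "wy": 0, "wz": 0, "claw": 1}, {"dx": 0, "dy": 0, "dz": 0.03, "wx": 0, "wy": 0, "wz": 0, "claw": 1}, {"dx": 0, "dy": 0, "dz": 0.02, "wx": 0, "wy": 0, "wz": 0, "claw": 1}, {"dx": 0, "dy": 0, "dz": 0, "wx": 0, "wy": 0, "wz": 0, "claw": 1}, {"dx": 0, "dy": 0, "dz": 0, "wx": 0, "wy": 0, "wz": 0, "claw": 0.75}, {"dx": 0, "dy": 0, "dz": 0, "wx": 0, "wy": 0, "wz": 0, "claw": 0.65}, {"dx": 0, "dy": 0, "dz": 0, "wx": 0, "wy": 0, "wz": 0, "claw": 0.6}, {"dx": 0, "dy": 0, "dz": 0, "wx": 0, "wy": 0, "wz": 0, "claw": 0.5}, {"dx": 0, "dy": 0, "dz": 0, "wx": 0, "wy": 0, "wz": 0, "claw": 0.4}], "grip_force": 20}}

```text
clock: 19.15
tool_pos: [0.6629, -0.1577, 0.0784]
eef_rot: [0.119, 0.993, -0.0, 0.001]
contact_force: [0.4, -1.0, 0.5]
opening: 0.572
```

>>> {"name": "drive_tool", "arguments": {"commands": [{"dx": 0, "dy": 0, "dz": 0, "wx": 0, "wy": 0, "wz": 0, "claw": 0.4}, {"dx": 0, "dy": 0, "dz": 0, "wx": 0, "wy": 0, "wz": 0, "claw": 0.4}, {"dx": 0, "dy": 0, "dz": 0, "wx": 0, "wy": 0, "wz": 0, "claw": 0.4}, {"dx": 0, "dy": 0, "dz": 0, "wx": 0, "wy": 0, "wz": 0, "claw": 0.4}]}}

```text
clock: 19.55
tool_pos: [0.663, -0.1579, 0.0784]
eef_rot: [0.119, 0.993, -0.0, 0.001]
contact_force: [-0.2, -0.6, 5.2]
opening: 0.557
```

```bash
python3 -c "
from h import *
go((.6615,-.158,.178),(.656,.062,.178),(.656,.062,.0778))"
```

```text
t 19.55 p [ 0.663  -0.1579  0.0784] op 0.557 F [-0.2 -0.6  5.2] zaxis [ 1.1e-03 -5.0e-04 -1.0e+00] jaw yaw 76.4 q7 1.44
tool shift [ 0.0013 -0.0005 -0.0996] len 0.1
tool shift [ 5.720e-02  2.125e-01 -1.000e-04] len 0.22
tool shift [1.000e-04 0.000e+00 1.002e-01] len 0.1
```

>>> {"name": "drive_tool", "arguments": {"commands": [{"dx": 0, "dy": 0, "dz": -0.01, "wx": 0, "wy": 0, "wz": 0, "claw": 0.4}, {"dx": 0, "dy": 0, "dz": -0.03, "wx": 0, "wy": 0, "wz": 0, "claw": 0.4}, {"dx": 0, "dy": 0, "dz": -0.04, "wx": 0, "wy": 0, "wz": 0, "claw": 0.4}, {"dx": 0.005, "dy": 0.016, "dz": -0.02, "wx": 0, "wy": 0, "wz": 0, "claw": 0.4}, {"dx": 0.01, "dy": 0.036, "dz": 0, "wx": 0, "wy": 0, "wz": 0, "claw": 0.4}, {"dx": 0.01, "dy": 0.04, "dz": 0, "wx": 0, "wy": 0, "wz": 0, "claw": 0.4}, {"dx": 0.01, "dy": 0.04, "dz": 0, "wx": 0, "wy": 0, "wz": 0, "claw": 0.4}, {"dx": 0.01, "dy": 0.04, "dz": 0, "wx": 0, "wy": 0, "wz": 0, "claw": 0.4}, {"dx": 0.008, "dy": 0.025, "dz": 0, "wx": 0, "wy": 0, "wz": 0, "claw": 0.4}, {"dx": 0.004, "dy": 0.015, "dz": 0, "wx": 0, "wy": 0, "wz": 0, "claw": 0.4}, {"dx": 0, "dy": 0, "dz": 0, "wx": 0, "wy": 0, "wz": 0, "claw": 0.4}, {"dx": 0, "dy": 0, "dz": 0, "wx": 0, "wy": 0, "wz": 0, "claw": 0.4}]}}

```text
clock: 20.75
tool_pos: [0.657, 0.0598, 0.1775]
eef_rot: [0.119, 0.993, -0.001, -0.0]
contact_force: [-0.7, -1.3, -2.2]
opening: 0.557
```

>>> {"name": "drive_tool", "arguments": {"commands": [{"dx": 0, "dy": 0, "dz": 0.02, "wx": 0, "wy": 0, "wz": 0, "claw": 0.4}, {"dx": 0, "dy": 0, "dz": 0.03, "wx": 0, "wy": 0, "wz": 0, "claw": 0.4}, {"dx": 0, "dy": 0, "dz": 0.02, "wx": 0, "wy": 0, "wz": 0, "claw": 0.4}, {"dx": 0, "dy": 0, "dz": 0.01, "wx": 0, "wy": 0, "wz": 0, "claw": 0.4}, {"dx": 0, "dy": 0, "dz": 0, "wx": 0, "wy": 0, "wz": 0, "claw": 0.4}, {"dx": 0, "dy": 0, "dz": 0, "wx": 0, "wy": 0, "wz": 0, "claw": 0.4}, {"dx": 0, "dy": 0, "dz": 0, "wx": 0, "wy": 0, "wz": 0, "claw": 0.4}]}}

```text
clock: 21.45
tool_pos: [0.6582, 0.0615, 0.0991]
eef_rot: [0.119, 0.993, 0.0, 0.001]
contact_force: [0.1, 0.2, -1.7]
opening: 0.559
```

```bash
python3 -c "
from h import *
go((.657,.062,.0784))"
```

```text
t 21.45 p [0.6582 0.0615 0.0991] op 0.559 F [ 0.1  0.2 -1.7] zaxis [ 2.6e-03  1.0e-04 -1.0e+00] jaw yaw 76.3 q7 1.14
tool shift [0.0013 0.0002 0.0207] len 0.021
```

>>> {"name": "drive_tool", "arguments": {"commands": [{"dx": 0.001, "dy": 0, "dz": 0.008, "wx": 0, "wy": 0, "wz": 0, "claw": 0.4}, {"dx": 0, "dy": 0, "dz": 0.005, "wx": 0, "wy": 0, "wz": 0, "claw": 0.4}, {"dx": 0, "dy": 0, "dz": 0.003, "wx": 0, "wy": 0, "wz": 0, "claw": 0.4}, {"dx": 0, "dy": 0, "dz": 0.002, "wx": 0, "wy": 0, "wz": 0, "claw": 0.4}, {"dx": 0, "dy": 0, "dz": 0.001, "wx": 0, "wy": 0, "wz": 0, "claw": 0.4}, {"dx": 0, "dy": 0, "dz": 0, "wx": 0, "wy": 0, "wz": 0, "claw": 0.4}, {"dx": 0, "dy": 0, "dz": 0, "wx": 0, "wy": 0, "wz": 0, "claw": 0.4}]}}

```text
clock: 22.15
tool_pos: [0.6562, 0.0623, 0.0788]
eef_rot: [0.119, 0.993, 0.0, 0.0]
contact_force: [0.4, 0.2, -3.0]
opening: 0.561
```

>>> {"name": "drive_tool", "arguments": {"commands": [{"dx": 0, "dy": 0, "dz": 0.001, "wx": 0, "wy": 0, "wz": 0, "claw": 0.4}, {"dx": 0, "dy": 0, "dz": 0, "wx": 0, "wy": 0, "wz": 0, "claw": 0.4}, {"dx": 0, "dy": 0, "dz": 0, "wx": 0, "wy": 0, "wz": 0, "claw": 0.4}]}}

```text
clock: 22.45
tool_pos: [0.6565, 0.0622, 0.0784]
eef_rot: [0.119, 0.993, 0.0, 0.0]
contact_force: [-1.3, -0.1, 4.4]
opening: 0.558
```

Down with light contact. I release, lift, and look.

>>> {"name": "drive_tool", "arguments": {"commands": [{"dx": 0, "dy": 0, "dz": 0, "wx": 0, "wy": 0, "wz": 0, "claw": 0.65}, {"dx": 0, "dy": 0, "dz": 0, "wx": 0, "wy": 0, "wz": 0, "claw": 0.8}, {"dx": 0, "dy": 0, "dz": 0, "wx": 0, "wy": 0, "wz": 0, "claw": 1}, {"dx": 0, "dy": 0, "dz": 0, "wx": 0, "wy": 0, "wz": 0, "claw": 1}, {"dx": 0, "dy": 0, "dz": 0, "wx": 0, "wy": 0, "wz": 0, "claw": 1}, {"dx": 0, "dy": 0, "dz": -0.02, "wx": 0, "wy": 0, "wz": 0, "claw": 1}, {"dx": 0, "dy": 0, "dz": -0.04, "wx": 0, "wy": 0, "wz": 0, "claw": 1}, {"dx": 0, "dy": 0, "dz": -0.04, "wx": 0, "wy": 0, "wz": 0, "claw": 1}, {"dx": 0, "dy": 0, "dz": -0.04, "wx": 0, "wy": 0, "wz": 0, "claw": 1}, {"dx": 0, "dy": 0, "dz": -0.03, "wx": 0, "wy": 0, "wz": 0, "claw": 1}, {"dx": 0, "dy": 0, "dz": 0, "wx": 0, "wy": 0, "wz": 0, "claw": 1}, {"dx": 0, "dy": 0, "dz": 0, "wx": 0, "wy": 0, "wz": 0, "claw": 1}]}}

```text
clock: 23.65
tool_pos: [0.6561, 0.0623, 0.2481]
eef_rot: [0.119, 0.993, 0.0, 0.0]
contact_force: [-0.3, 0.0, -0.8]
opening: 0.998
```

```bash
python3 -c "
from h import *
go((.467,.152,.248),(.467,.152,.037))
s=wsnap('w6'); print(proj(s,[.655,.062,.12]),proj(s,[.655,.0615,.014]))"
```

```text
t 23.65 p [0.6561 0.0623 0.2481] op 0.998 F [-0.3  0.  -0.8] zaxis [ 9.e-04  2.e-04 -1.e+00] jaw yaw 76.4 q7 1.15
tool shift [ 0.205   0.0427 -0.    ] len 0.209
tool shift [ 2.00e-04 -1.00e-04  2.11e-01] len 0.211
(np.float64(314.05048271503085), np.float64(192.47159602255653)) (np.float64(313.69598495962794), np.float64(166.97222854489294))
```

View pics/w6.png

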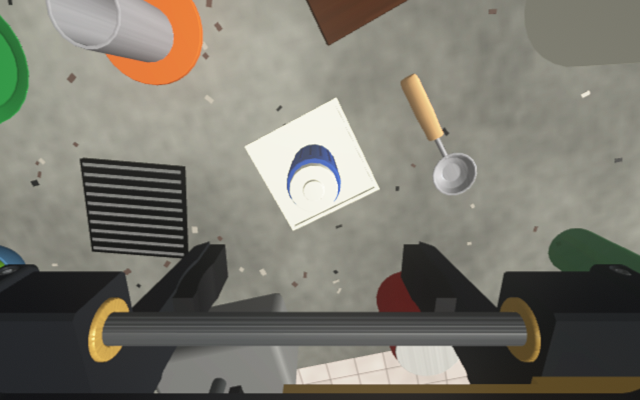

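The wrist view shows the cartridge upright in the tray (nipple 314,189; tray centre 314,166) and the rubber mat empty (corners 81,158; 186,166; 188,258; 92,250). Next is the banded cup.

>>> {"name": "drive_tool", "arguments": {"commands": [{"dx": 0.015, "dy": 0.003, "dz": 0, "wx": 0, "wy": 0, "wz": 0, "claw": 1}, {"dx": 0.035, "dy": 0.007, "dz": 0, "wx": 0, "wy": 0, "wz": 0, "claw": 1}, {"dx": 0.04, "dy": 0.008, "dz": 0, "wx": 0, "wy": 0, "wz": 0, "claw": 1}, {"dx": 0.04, "dy": 0.008, "dz": 0, "wx": 0, "wy": 0, "wz": 0, "claw": 1}, {"dx": 0.035, "dy": 0.008, "dz": 0, "wx": 0, "wy": 0, "wz": 0, "claw": 1}, {"dx": 0.025, "dy": 0.005, "dz": 0, "wx": 0, "wy": 0, "wz": 0, "claw": 1}, {"dx": 0.015, "dy": 0.004, "dz": 0, "wx": 0, "wy": 0, "wz": 0, "claw": 1}, {"dx": 0, "dy": 0, "dz": 0, "wx": 0, "wy": 0, "wz": 0, "claw": 1}, {"dx": 0, "dy": 0, "dz": 0, "wx": 0, "wy": 0, "wz": 0, "claw": 1}, {"dx": 0, "dy": 0, "dz": 0, "wx": 0, "wy": 0, "wz": 0, "claw": 1}]}}

```text
clock: 24.7
tool_pos: [0.4685, 0.1515, 0.2475]
eef_rot: [0.12, 0.993, -0.0, 0.001]
contact_force: [-0.3, -0.0, -0.5]
opening: 1.002
```

```bash
python3 -c "
from m import *
s=load('w6'); c=np.array([onz(s,u,v,.008)[:2] for u,v in((81,158),(186,166),(188,258),(92,250))]);print('rubber',c.mean(0))
go((.467,.152,.248),(.467,.152,.037))
s=wsnap('w7'); print(proj(s,[.467,.152,.074]),proj(s,[.467,.152,.008]))
c=max(big(mask(s,(5,150,130),(14,255,255),(230,100,420,250))),key=cv2.contourArea);print('band',cv2.fitEllipse(c),cv2.boundingRect(c))
p=mat(s,mask(s,(0,60,20),(14,255,140),(200,60,440,280)));print('board',cv2.minAreaRect(p))"
```

```text
rubber [ 0.65743058 -0.16277906]
t 24.7 p [0.4685 0.1515 0.2475] op 1.002 F [-0.3 -0.  -0.5] zaxis [ 1.e-03 -3.e-04 -1.e+00] jaw yaw 76.3 q7 0.91
tool shift [ 0.0016  0.0001 -0.0005] len 0.002
tool shift [2.00e-04 0.00e+00 2.11e-01] len 0.211
(np.float64(314.8544368174185), np.float64(178.95097323156074)) (np.float64(314.78975496901694), np.float64(165.43578571950178))
band ((310.3855285644531, 172.6851348876953), (62.570838928222656, 63.57273864746094), 46.344017028808594) (279, 140, 64, 65)
board ((0.4654013216495514, 0.14608097076416016), (0.10903684794902802, 0.10950417816638947), 14.217354774475098)
```

View pics/w7.png

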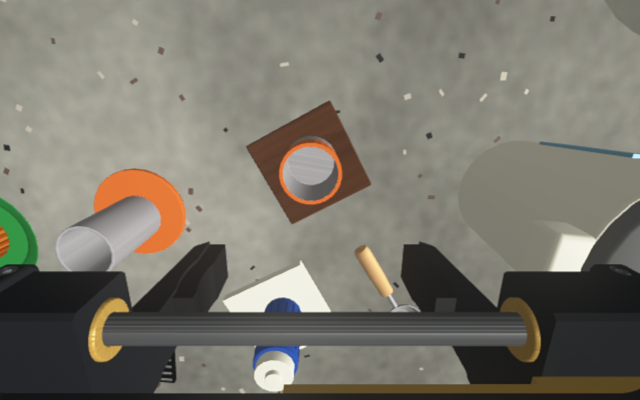

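The wrist view shows the banded rim centred at (310,173), the board centre at about (309,162), and the jug well clear to the right. The cup sits about 8 mm in x and 4 mm in y off my aim, so I correct and descend.

>>> {"name": "drive_tool", "arguments": {"commands": [{"dx": 0.0075, "dy": -0.004, "dz": 0.02, "wx": 0, "wy": 0, "wz": 0, "claw": 1}, {"dx": 0, "dy": 0, "dz": 0.04, "wx": 0, "wy": 0, "wz": 0, "claw": 1}, {"dx": 0, "dy": 0, "dz": 0.04, "wx": 0, "wy": 0, "wz": 0, "claw": 1}, {"dx": 0, "dy": 0, "dz": 0.04, "wx": 0, "wy": 0, "wz": 0, "claw": 1}, {"dx": 0, "dy": 0, "dz": 0.04, "wx": 0, "wy": 0, "wz": 0, "claw": 1}, {"dx": 0, "dy": 0, "dz": 0.02, "wx": 0, "wy": 0, "wz": 0, "claw": 1}, {"dx": 0, "dy": 0, "dz": 0.01, "wx": 0, "wy": 0, "wz": 0, "claw": 1}, {"dx": 0, "dy": 0, "dz": 0, "wx": 0, "wy": 0, "wz": 0, "claw": 1}, {"dx": 0, "dy": 0, "dz": 0, "wx": 0, "wy": 0, "wz": 0, "claw": 0.8}, {"dx": 0, "dy": 0, "dz": 0, "wx": 0, "wy": 0, "wz": 0, "claw": 0.7}, {"dx": 0, "dy": 0, "dz": 0, "wx": 0, "wy": 0, "wz": 0, "claw": 0.6}, {"dx": 0, "dy": 0, "dz": 0, "wx": 0, "wy": 0, "wz": 0, "claw": 0.5}], "grip_force": 15}}

```text
clock: 25.95
tool_pos: [0.4593, 0.1504, 0.0386]
eef_rot: [0.119, 0.993, 0.0, 0.001]
contact_force: [0.5, -0.1, 4.8]
opening: 0.684
```

>>> {"name": "drive_tool", "arguments": {"commands": [{"dx": 0, "dy": 0, "dz": 0, "wx": 0, "wy": 0, "wz": 0, "claw": 0.4}, {"dx": 0, "dy": 0, "dz": 0, "wx": 0, "wy": 0, "wz": 0, "claw": 0.4}, {"dx": 0, "dy": 0, "dz": 0, "wx": 0, "wy": 0, "wz": 0, "claw": 0.4}, {"dx": 0, "dy": 0, "dz": 0, "wx": 0, "wy": 0, "wz": 0, "claw": 0.4}]}}

```text
clock: 26.35
tool_pos: [0.4593, 0.1504, 0.0386]
eef_rot: [0.119, 0.993, 0.0, 0.001]
contact_force: [0.2, 0.1, 6.3]
opening: 0.687
```

```bash
python3 -c "
from m import *
s=load('w7'); print('band',onz(s,310.4,172.7,.074))
go((.46,.15,.24),(.659,-.160,.24),(.659,-.160,.037))"
```

```text
band [0.45987298 0.14926186 0.074     ]
t 26.35 p [0.4593 0.1504 0.0386] op 0.687 F [0.2 0.1 6.3] zaxis [ 1.6e-03  6.0e-04 -1.0e+00] jaw yaw 76.4 q7 0.89
tool shift [-0.001   0.     -0.2014] len 0.201
tool shift [-2.665e-01 -2.544e-01  1.000e-04] len 0.368
tool shift [ 3.00e-04 -2.00e-04  2.03e-01] len 0.203
```

>>> {"name": "drive_tool", "arguments": {"commands": [{"dx": 0, "dy": 0, "dz": -0.01, "wx": 0, "wy": 0, "wz": 0, "claw": 0.4}, {"dx": 0, "dy": 0, "dz": -0.03, "wx": 0, "wy": 0, "wz": 0, "claw": 0.4}, {"dx": 0, "dy": 0, "dz": -0.04, "wx": 0, "wy": 0, "wz": 0, "claw": 0.4}, {"dx": 0, "dy": 0, "dz": -0.04, "wx": 0, "wy": 0, "wz": 0, "claw": 0.4}, {"dx": 0, "dy": 0, "dz": -0.03, "wx": 0, "wy": 0, "wz": 0, "claw": 0.4}, {"dx": -0.012, "dy": -0.012, "dz": -0.01, "wx": 0, "wy": 0, "wz": 0, "claw": 0.4}, {"dx": -0.026, "dy": -0.024, "dz": 0, "wx": 0, "wy": 0, "wz": 0, "claw": 0.4}, {"dx": -0.026, "dy": -0.024, "dz": 0, "wx": 0, "wy": 0, "wz": 0, "claw": 0.4}, {"dx": -0.026, "dy": -0.024, "dz": 0, "wx": 0, "wy": 0, "wz": 0, "claw": 0.4}, {"dx": -0.026, "dy": -0.024, "dz": 0, "wx": 0, "wy": 0, "wz": 0, "claw": 0.4}, {"dx": -0.026, "dy": -0.024, "dz": 0, "wx": 0, "wy": 0, "wz": 0, "claw": 0.4}, {"dx": -0.026, "dy": -0.024, "dz": 0, "wx": 0, "wy": 0, "wz": 0, "claw": 0.4}]}}

```text
clock: 27.55
tool_pos: [0.5853, -0.0424, 0.1982]
eef_rot: [0.119, 0.993, -0.0, -0.0]
contact_force: [0.6, -0.3, -1.0]
opening: 0.68
```

>>> {"name": "drive_tool", "arguments": {"commands": [{"dx": -0.026, "dy": -0.024, "dz": 0, "wx": 0, "wy": 0, "wz": 0, "claw": 0.4}, {"dx": -0.026, "dy": -0.024, "dz": 0, "wx": 0, "wy": 0, "wz": 0, "claw": 0.4}, {"dx": -0.026, "dy": -0.024, "dz": 0, "wx": 0, "wy": 0, "wz": 0, "claw": 0.4}, {"dx": -0.02, "dy": -0.026, "dz": 0, "wx": 0, "wy": 0, "wz": 0, "claw": 0.4}, {"dx": 0, "dy": 0, "dz": 0.02, "wx": 0, "wy": 0, "wz": 0, "claw": 0.4}, {"dx": 0, "dy": 0, "dz": 0.03, "wx": 0, "wy": 0, "wz": 0, "claw": 0.4}, {"dx": 0, "dy": 0, "dz": 0.03, "wx": 0, "wy": 0, "wz": 0, "claw": 0.4}, {"dx": 0, "dy": 0, "dz": 0.03, "wx": 0, "wy": 0, "wz": 0, "claw": 0.4}, {"dx": 0, "dy": 0, "dz": 0.02, "wx": 0, "wy": 0, "wz": 0, "claw": 0.4}, {"dx": 0, "dy": 0, "dz": 0.01, "wx": 0, "wy": 0, "wz": 0, "claw": 0.4}, {"dx": 0, "dy": 0, "dz": 0, "wx": 0, "wy": 0, "wz": 0, "claw": 0.4}, {"dx": 0, "dy": 0, "dz": 0, "wx": 0, "wy": 0, "wz": 0, "claw": 0.4}]}}

```text
clock: 28.75
tool_pos: [0.658, -0.1594, 0.0588]
eef_rot: [0.119, 0.993, -0.0, 0.001]
contact_force: [0.5, -1.3, 0.0]
opening: 0.685
```

```bash
python3 -c "
from h import *
go((.659,-.160,.0386))"
```

```text
t 28.75 p [ 0.658  -0.1594  0.0588] op 0.685 F [ 0.5 -1.3  0. ] zaxis [ 1.3e-03 -2.0e-04 -1.0e+00] jaw yaw 76.4 q7 1.42
tool shift [-0.0011 -0.0003  0.0202] len 0.02
```

>>> {"name": "drive_tool", "arguments": {"commands": [{"dx": 0, "dy": 0, "dz": 0.008, "wx": 0, "wy": 0, "wz": 0, "claw": 0.4}, {"dx": 0, "dy": 0, "dz": 0.005, "wx": 0, "wy": 0, "wz": 0, "claw": 0.4}, {"dx": 0, "dy": 0, "dz": 0.003, "wx": 0, "wy": 0, "wz": 0, "claw": 0.4}, {"dx": 0, "dy": 0, "dz": 0.002, "wx": 0, "wy": 0, "wz": 0, "claw": 0.4}, {"dx": 0, "dy": 0, "dz": 0.001, "wx": 0, "wy": 0, "wz": 0, "claw": 0.4}, {"dx": 0, "dy": 0, "dz": 0, "wx": 0, "wy": 0, "wz": 0, "claw": 0.4}, {"dx": 0, "dy": 0, "dz": 0, "wx": 0, "wy": 0, "wz": 0, "claw": 0.4}]}}

```text
clock: 29.45
tool_pos: [0.6576, -0.1594, 0.0388]
eef_rot: [0.119, 0.993, 0.0, 0.0]
contact_force: [-1.5, -0.3, -2.2]
opening: 0.681
```

>>> {"name": "drive_tool", "arguments": {"commands": [{"dx": 0, "dy": 0, "dz": 0.001, "wx": 0, "wy": 0, "wz": 0, "claw": 0.4}, {"dx": 0, "dy": 0, "dz": 0, "wx": 0, "wy": 0, "wz": 0, "claw": 0.4}, {"dx": 0, "dy": 0, "dz": 0, "wx": 0, "wy": 0, "wz": 0, "claw": 0.4}]}}

```text
clock: 29.75
tool_pos: [0.6576, -0.1594, 0.0387]
eef_rot: [0.119, 0.993, -0.0, 0.0]
contact_force: [-2.7, 0.7, 5.8]
opening: 0.684
```

>>> {"name": "drive_tool", "arguments": {"commands": [{"dx": 0, "dy": 0, "dz": 0, "wx": 0, "wy": 0, "wz": 0, "claw": 0.75}, {"dx": 0, "dy": 0, "dz": 0, "wx": 0, "wy": 0, "wz": 0, "claw": 0.9}, {"dx": 0, "dy": 0, "dz": 0, "wx": 0, "wy": 0, "wz": 0, "claw": 1}, {"dx": 0, "dy": 0, "dz": 0, "wx": 0, "wy": 0, "wz": 0, "claw": 1}, {"dx": 0, "dy": 0, "dz": 0, "wx": 0, "wy": 0, "wz": 0, "claw": 1}, {"dx": 0, "dy": 0, "dz": -0.02, "wx": 0, "wy": 0, "wz": 0, "claw": 1}, {"dx": 0, "dy": 0, "dz": -0.04, "wx": 0, "wy": 0, "wz": 0, "claw": 1}, {"dx": 0, "dy": 0, "dz": -0.05, "wx": 0, "wy": 0, "wz": 0, "claw": 1}, {"dx": 0, "dy": 0, "dz": -0.05, "wx": 0, "wy": 0, "wz": 0, "claw": 1}, {"dx": 0, "dy": 0, "dz": -0.05, "wx": 0, "wy": 0, "wz": 0, "claw": 1}, {"dx": 0, "dy": 0, "dz": 0, "wx": 0, "wy": 0, "wz": 0, "claw": 1}, {"dx": 0, "dy": 0, "dz": 0, "wx": 0, "wy": 0, "wz": 0, "claw": 1}]}}

```text
clock: 30.95
tool_pos: [0.658, -0.1595, 0.2492]
eef_rot: [0.119, 0.993, -0.0, 0.001]
contact_force: [-0.5, 0.9, -0.6]
opening: 1.0
```

```bash
python3 -c "
from m import *
go((.476,-.073,.248),(.476,-.073,.067))
s=wsnap('w8')
c=max(big(mask(s,(5,150,130),(14,255,255),(230,100,420,250))),key=cv2.contourArea);e=cv2.fitEllipse(c);print('band',e,onz(s,*e[0],.074))
"
```

```text
t 30.95 p [ 0.658  -0.1595  0.2492] op 1.0 F [-0.5  0.9 -0.6] zaxis [ 2.9e-03 -5.0e-04 -1.0e+00] jaw yaw 76.4 q7 1.44
tool shift [0.1973 0.0411 0.0006] len 0.202
tool shift [ 0.0005 -0.      0.181 ] len 0.181
band ((314.1493225097656, 179.55557250976562), (61.091514587402344, 62.340614318847656), 47.564273834228516) [ 0.65769418 -0.15990208  0.074     ]
```

The banded cup stands on the rubber mat at (0.658, −0.160), and its rim is a round ellipse, so it is upright. Next is the tall cup.

>>> {"name": "drive_tool", "arguments": {"commands": [{"dx": 0.015, "dy": 0.003, "dz": 0, "wx": 0, "wy": 0, "wz": 0, "claw": 1}, {"dx": 0.035, "dy": 0.007, "dz": 0, "wx": 0, "wy": 0, "wz": 0, "claw": 1}, {"dx": 0.04, "dy": 0.008, "dz": 0, "wx": 0, "wy": 0, "wz": 0, "claw": 1}, {"dx": 0.04, "dy": 0.008, "dz": 0, "wx": 0, "wy": 0, "wz": 0, "claw": 1}, {"dx": 0.035, "dy": 0.008, "dz": 0, "wx": 0, "wy": 0, "wz": 0, "claw": 1}, {"dx": 0.02, "dy": 0.004, "dz": 0, "wx": 0, "wy": 0, "wz": 0, "claw": 1}, {"dx": 0.012, "dy": 0.003, "dz": 0, "wx": 0, "wy": 0, "wz": 0, "claw": 1}, {"dx": 0, "dy": 0, "dz": 0, "wx": 0, "wy": 0, "wz": 0, "claw": 1}, {"dx": 0, "dy": 0, "dz": 0, "wx": 0, "wy": 0, "wz": 0, "claw": 1}, {"dx": 0, "dy": 0, "dz": 0, "wx": 0, "wy": 0, "wz": 0, "claw": 1}]}}

```text
clock: 32.0
tool_pos: [0.4763, -0.0735, 0.2471]
eef_rot: [0.119, 0.993, -0.0, -0.0]
contact_force: [0.8, 0.5, 0.4]
opening: 0.997
```

```bash
python3 -c "
from m import *
go((.476,-.073,.248),(.476,-.073,.067))
s=wsnap('w9'); print(proj(s,[.476,-.073,.106]),proj(s,[.474,-.072,.008]))
p=mat(s,mask(s,(5,180,120),(15,255,255),(200,60,440,260)),.008);print('coaster',cv2.minEnclosingCircle(p))"
```

```text
t 32.0 p [ 0.4763 -0.0735  0.2471] op 0.997 F [0.8 0.5 0.4] zaxis [-3.e-04 -0.e+00 -1.e+00] jaw yaw 76.3 q7 1.31
tool shift [ 0.0004  0.0004 -0.0009] len 0.001
tool shift [-1.00e-04  0.00e+00  1.81e-01] len 0.181
(np.float64(315.20958898763314), np.float64(189.2489140199919)) (np.float64(315.4536422643194), np.float64(164.94985810753832))
coaster ((0.47282862663269043, -0.07248329371213913), 0.053873371332883835)
```

View pics/w9.png

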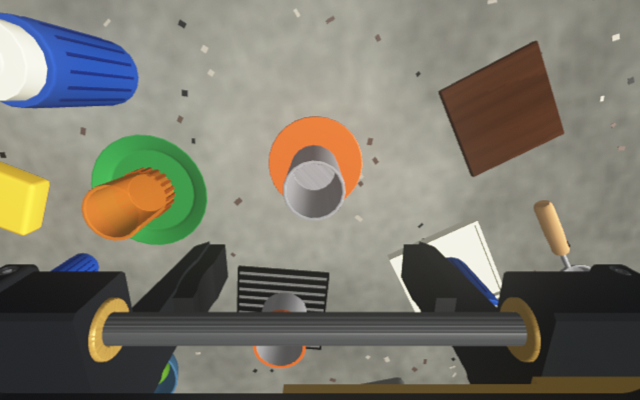

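The wrist view shows the tall cup's rim centred at (315,190) against a prediction of (315,189), and the empty board with corners (439,92), (537,41), (563,133), (473,176). I grip the cup.

>>> {"name": "drive_tool", "arguments": {"commands": [{"dx": 0, "dy": 0, "dz": 0.02, "wx": 0, "wy": 0, "wz": 0, "claw": 1}, {"dx": 0, "dy": 0, "dz": 0.04, "wx": 0, "wy": 0, "wz": 0, "claw": 1}, {"dx": 0, "dy": 0, "dz": 0.04, "wx": 0, "wy": 0, "wz": 0, "claw": 1}, {"dx": 0, "dy": 0, "dz": 0.04, "wx": 0, "wy": 0, "wz": 0, "claw": 1}, {"dx": 0, "dy": 0, "dz": 0.02, "wx": 0, "wy": 0, "wz": 0, "claw": 1}, {"dx": 0, "dy": 0, "dz": 0.02, "wx": 0, "wy": 0, "wz": 0, "claw": 1}, {"dx": 0, "dy": 0, "dz": 0, "wx": 0, "wy": 0, "wz": 0, "claw": 1}, {"dx": 0, "dy": 0, "dz": 0, "wx": 0, "wy": 0, "wz": 0, "claw": 0.8}, {"dx": 0, "dy": 0, "dz": 0, "wx": 0, "wy": 0, "wz": 0, "claw": 0.7}, {"dx": 0, "dy": 0, "dz": 0, "wx": 0, "wy": 0, "wz": 0, "claw": 0.6}, {"dx": 0, "dy": 0, "dz": 0, "wx": 0, "wy": 0, "wz": 0, "claw": 0.5}, {"dx": 0, "dy": 0, "dz": 0, "wx": 0, "wy": 0, "wz": 0, "claw": 0.4}], "grip_force": 15}}

```text
clock: 33.25
tool_pos: [0.4761, -0.0733, 0.0684]
eef_rot: [0.119, 0.993, -0.0, 0.001]
contact_force: [0.5, -0.0, 5.4]
opening: 0.633
```

>>> {"name": "drive_tool", "arguments": {"commands": [{"dx": 0, "dy": 0, "dz": 0, "wx": 0, "wy": 0, "wz": 0, "claw": 0.4}, {"dx": 0, "dy": 0, "dz": 0, "wx": 0, "wy": 0, "wz": 0, "claw": 0.4}, {"dx": 0, "dy": 0, "dz": 0, "wx": 0, "wy": 0, "wz": 0, "claw": 0.4}]}}

```text
clock: 33.55
tool_pos: [0.4762, -0.0733, 0.0684]
eef_rot: [0.119, 0.993, -0.0, 0.001]
contact_force: [-0.2, -0.8, 6.6]
opening: 0.637
```

```bash
python3 -c "
from m import *
s=load('w9'); c=np.array([onz(s,u,v,.008)[:2] for u,v in((439,92),(537,41),(563,133),(473,176))]);print('board',c.mean(0))
go((.476,-.073,.2),(.466,.147,.2),(.466,.147,.067))"
```

```text
board [0.46581243 0.14533455]
t 33.55 p [ 0.4762 -0.0733  0.0684] op 0.637 F [-0.2 -0.8  6.6] zaxis [ 1.5e-03 -2.0e-04 -1.0e+00] jaw yaw 76.4 q7 1.26
tool shift [ 0.      0.0002 -0.1316] len 0.132
tool shift [ 6.160e-02  2.114e-01 -1.000e-04] len 0.22
tool shift [ 0.0002 -0.      0.133 ] len 0.133
```

>>> {"name": "drive_tool", "arguments": {"commands": [{"dx": 0, "dy": 0, "dz": -0.01, "wx": 0, "wy": 0, "wz": 0, "claw": 0.4}, {"dx": 0, "dy": 0, "dz": -0.03, "wx": 0, "wy": 0, "wz": 0, "claw": 0.4}, {"dx": 0, "dy": 0, "dz": -0.04, "wx": 0, "wy": 0, "wz": 0, "claw": 0.4}, {"dx": 0.005, "dy": 0.016, "dz": -0.02, "wx": 0, "wy": 0, "wz": 0, "claw": 0.4}, {"dx": 0.01, "dy": 0.036, "dz": 0, "wx": 0, "wy": 0, "wz": 0, "claw": 0.4}, {"dx": 0.012, "dy": 0.04, "dz": 0, "wx": 0, "wy": 0, "wz": 0, "claw": 0.4}, {"dx": 0.012, "dy": 0.04, "dz": 0, "wx": 0, "wy": 0, "wz": 0, "claw": 0.4}, {"dx": 0.01, "dy": 0.038, "dz": 0, "wx": 0, "wy": 0, "wz": 0, "claw": 0.4}, {"dx": 0.008, "dy": 0.025, "dz": 0, "wx": 0, "wy": 0, "wz": 0, "claw": 0.4}, {"dx": 0.004, "dy": 0.015, "dz": 0, "wx": 0, "wy": 0, "wz": 0, "claw": 0.4}, {"dx": 0, "dy": 0, "dz": 0, "wx": 0, "wy": 0, "wz": 0, "claw": 0.4}, {"dx": 0, "dy": 0, "dz": 0, "wx": 0, "wy": 0, "wz": 0, "claw": 0.4}]}}

```text
clock: 34.75
tool_pos: [0.4655, 0.1446, 0.1679]
eef_rot: [0.119, 0.993, -0.0, -0.0]
contact_force: [-0.1, -0.8, -1.3]
opening: 0.637
```

>>> {"name": "drive_tool", "arguments": {"commands": [{"dx": 0, "dy": 0, "dz": 0.02, "wx": 0, "wy": 0, "wz": 0, "claw": 0.4}, {"dx": 0, "dy": 0, "dz": 0.03, "wx": 0, "wy": 0, "wz": 0, "claw": 0.4}, {"dx": 0, "dy": 0, "dz": 0.02, "wx": 0, "wy": 0, "wz": 0, "claw": 0.4}, {"dx": 0, "dy": 0, "dz": 0.01, "wx": 0, "wy": 0, "wz": 0, "claw": 0.4}, {"dx": 0, "dy": 0, "dz": 0, "wx": 0, "wy": 0, "wz": 0, "claw": 0.4}, {"dx": 0, "dy": 0, "dz": 0, "wx": 0, "wy": 0, "wz": 0, "claw": 0.4}, {"dx": 0, "dy": 0, "dz": 0, "wx": 0, "wy": 0, "wz": 0, "claw": 0.4}]}}

```text
clock: 35.45
tool_pos: [0.4665, 0.1452, 0.0887]
eef_rot: [0.119, 0.993, 0.0, 0.001]
contact_force: [0.2, -0.6, -2.2]
opening: 0.638
```

```bash
python3 -c "
from h import *
go((.466,.146,.0684))"
```

```text
t 35.45 p [0.4665 0.1452 0.0887] op 0.638 F [ 0.2 -0.6 -2.2] zaxis [ 1.7e-03  6.0e-04 -1.0e+00] jaw yaw 76.3 q7 0.92
tool shift [0.0007 0.0006 0.0203] len 0.02
```

>>> {"name": "drive_tool", "arguments": {"commands": [{"dx": 0, "dy": 0, "dz": 0.008, "wx": 0, "wy": 0, "wz": 0, "claw": 0.4}, {"dx": 0, "dy": 0, "dz": 0.005, "wx": 0, "wy": 0, "wz": 0, "claw": 0.4}, {"dx": 0, "dy": 0, "dz": 0.003, "wx": 0, "wy": 0, "wz": 0, "claw": 0.4}, {"dx": 0, "dy": 0, "dz": 0.002, "wx": 0, "wy": 0, "wz": 0, "claw": 0.4}, {"dx": 0, "dy": 0, "dz": 0.001, "wx": 0, "wy": 0, "wz": 0, "claw": 0.4}, {"dx": 0, "dy": 0, "dz": 0, "wx": 0, "wy": 0, "wz": 0, "claw": 0.4}, {"dx": 0, "dy": 0, "dz": 0, "wx": 0, "wy": 0, "wz": 0, "claw": 0.4}]}}

```text
clock: 36.15
tool_pos: [0.4659, 0.1454, 0.0688]
eef_rot: [0.119, 0.993, 0.0, 0.0]
contact_force: [-0.4, 0.8, -2.4]
opening: 0.637
```

>>> {"name": "drive_tool", "arguments": {"commands": [{"dx": 0, "dy": 0, "dz": 0.001, "wx": 0, "wy": 0, "wz": 0, "claw": 0.4}, {"dx": 0, "dy": 0, "dz": 0, "wx": 0, "wy": 0, "wz": 0, "claw": 0.4}, {"dx": 0, "dy": 0, "dz": 0, "wx": 0, "wy": 0, "wz": 0, "claw": 0.4}]}}

```text
clock: 36.45
tool_pos: [0.4659, 0.1453, 0.0684]
eef_rot: [0.119, 0.993, 0.0, 0.0]
contact_force: [-1.3, -0.5, 5.4]
opening: 0.639
```

>>> {"name": "drive_tool", "arguments": {"commands": [{"dx": 0, "dy": 0, "dz": 0, "wx": 0, "wy": 0, "wz": 0, "claw": 0.7}, {"dx": 0, "dy": 0, "dz": 0, "wx": 0, "wy": 0, "wz": 0, "claw": 0.85}, {"dx": 0, "dy": 0, "dz": 0, "wx": 0, "wy": 0, "wz": 0, "claw": 1}, {"dx": 0, "dy": 0, "dz": 0, "wx": 0, "wy": 0, "wz": 0, "claw": 1}, {"dx": 0, "dy": 0, "dz": 0, "wx": 0, "wy": 0, "wz": 0, "claw": 1}, {"dx": 0, "dy": 0, "dz": -0.02, "wx": 0, "wy": 0, "wz": 0, "claw": 1}, {"dx": 0, "dy": 0, "dz": -0.04, "wx": 0, "wy": 0, "wz": 0, "claw": 1}, {"dx": 0, "dy": 0, "dz": -0.04, "wx": 0, "wy": 0, "wz": 0, "claw": 1}, {"dx": 0, "dy": 0, "dz": -0.04, "wx": 0, "wy": 0, "wz": 0, "claw": 1}, {"dx": 0, "dy": 0, "dz": -0.04, "wx": 0, "wy": 0, "wz": 0, "claw": 1}, {"dx": 0, "dy": 0, "dz": 0, "wx": 0, "wy": 0, "wz": 0, "claw": 1}, {"dx": 0, "dy": 0, "dz": 0, "wx": 0, "wy": 0, "wz": 0, "claw": 1}]}}

```text
clock: 37.65
tool_pos: [0.466, 0.1455, 0.2483]
eef_rot: [0.119, 0.993, 0.0, 0.001]
contact_force: [-1.0, 0.7, 0.2]
opening: 0.998
```

```bash
python3 -c "
from m import *
go((.658,-.1595,.248),(.658,-.1595,.0384))
s=wsnap('w10'); print(proj(s,[.466,.1455,.106]),proj(s,[.466,.146,.008]))
p=mat(s,mask(s,(0,60,20),(14,255,140),(200,60,440,280)));print('board',cv2.minAreaRect(p))"
```

```text
t 37.65 p [0.466  0.1455 0.2483] op 0.998 F [-1.   0.7  0.2] zaxis [ 1.7e-03  8.0e-04 -1.0e+00] jaw yaw 76.4 q7 0.93
tool shift [-0.2584 -0.2512  0.0004] len 0.36
tool shift [ 3.000e-04 -2.000e-04  2.096e-01] len 0.21
(np.float64(314.5670692286467), np.float64(188.9783533799865)) (np.float64(314.8500236970733), np.float64(166.3956010845998))
board ((0.46549251675605774, 0.14606153964996338), (0.10923310369253159, 0.10941100865602493), 14.244667053222656)
```

View pics/w10.png

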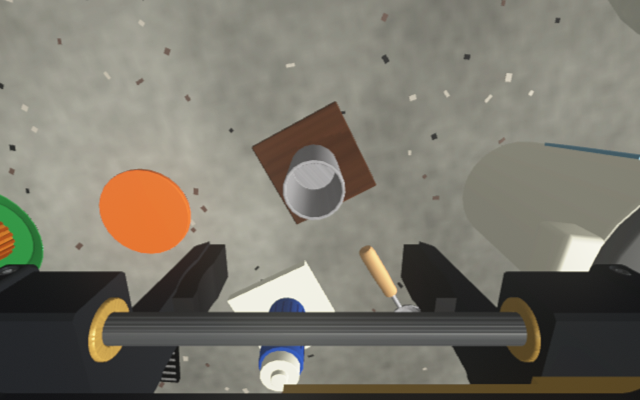

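The wrist view shows the tall cup upright in the middle of the board (rim at 315,189, as predicted) and the coaster empty (145,211). I go for the banded cup on the rubber mat.

>>> {"name": "drive_tool", "arguments": {"commands": [{"dx": -0.012, "dy": -0.012, "dz": 0, "wx": 0, "wy": 0, "wz": 0, "claw": 1}, {"dx": -0.026, "dy": -0.025, "dz": 0, "wx": 0, "wy": 0, "wz": 0, "claw": 1}, {"dx": -0.03, "dy": -0.029, "dz": 0, "wx": 0, "wy": 0, "wz": 0, "claw": 1}, {"dx": -0.03, "dy": -0.029, "dz": 0, "wx": 0, "wy": 0, "wz": 0, "claw": 1}, {"dx": -0.03, "dy": -0.029, "dz": 0, "wx": 0, "wy": 0, "wz": 0, "claw": 1}, {"dx": -0.03, "dy": -0.029, "dz": 0, "wx": 0, "wy": 0, "wz": 0, "claw": 1}, {"dx": -0.03, "dy": -0.029, "dz": 0, "wx": 0, "wy": 0, "wz": 0, "claw": 1}, {"dx": -0.03, "dy": -0.029, "dz": 0, "wx": 0, "wy": 0, "wz": 0, "claw": 1}, {"dx": -0.025, "dy": -0.025, "dz": 0, "wx": 0, "wy": 0, "wz": 0, "claw": 1}, {"dx": -0.015, "dy": -0.015, "dz": 0, "wx": 0, "wy": 0, "wz": 0, "claw": 1}, {"dx": 0, "dy": 0, "dz": 0, "wx": 0, "wy": 0, "wz": 0, "claw": 1}, {"dx": 0, "dy": 0, "dz": 0, "wx": 0, "wy": 0, "wz": 0, "claw": 1}]}}

```text
clock: 38.9
tool_pos: [0.6563, -0.1585, 0.2454]
eef_rot: [0.119, 0.993, 0.001, -0.002]
contact_force: [0.1, 1.2, -0.3]
opening: 1.0
```

```bash
python3 -c "
from m import *
go((.658,-.1595,.248),(.658,-.1595,.0384))
s=wsnap('w11')
c=max(big(mask(s,(5,150,130),(14,255,255),(230,100,420,250))),key=cv2.contourArea);e=cv2.fitEllipse(c);print('band',e,onz(s,*e[0],.074))"
```

```text
t 38.9 p [ 0.6563 -0.1585  0.2454] op 1.0 F [ 0.1  1.2 -0.3] zaxis [-0.0039  0.0018 -1.    ] jaw yaw 76.4 q7 1.48
tool shift [-0.0019 -0.0006 -0.0026] len 0.003
tool shift [-9.000e-04 -2.000e-04  2.096e-01] len 0.21
band ((313.5133361816406, 183.54063415527344), (61.45053482055664, 62.82590866088867), 48.33528518676758) [ 0.65761988 -0.1598542   0.074     ]
```

>>> {"name": "drive_tool", "arguments": {"commands": [{"dx": 0, "dy": 0, "dz": 0.02, "wx": 0, "wy": 0, "wz": 0, "claw": 1}, {"dx": 0, "dy": 0, "dz": 0.04, "wx": 0, "wy": 0, "wz": 0, "claw": 1}, {"dx": 0, "dy": 0, "dz": 0.04, "wx": 0, "wy": 0, "wz": 0, "claw": 1}, {"dx": 0, "dy": 0, "dz": 0.04, "wx": 0, "wy": 0, "wz": 0, "claw": 1}, {"dx": 0, "dy": 0, "dz": 0.04, "wx": 0, "wy": 0, "wz": 0, "claw": 1}, {"dx": 0, "dy": 0, "dz": 0.02, "wx": 0, "wy": 0, "wz": 0, "claw": 1}, {"dx": 0, "dy": 0, "dz": 0.009, "wx": 0, "wy": 0, "wz": 0, "claw": 1}, {"dx": 0, "dy": 0, "dz": 0, "wx": 0, "wy": 0, "wz": 0, "claw": 1}, {"dx": 0, "dy": 0, "dz": 0, "wx": 0, "wy": 0, "wz": 0, "claw": 0.8}, {"dx": 0, "dy": 0, "dz": 0, "wx": 0, "wy": 0, "wz": 0, "claw": 0.7}, {"dx": 0, "dy": 0, "dz": 0, "wx": 0, "wy": 0, "wz": 0, "claw": 0.6}, {"dx": 0, "dy": 0, "dz": 0, "wx": 0, "wy": 0, "wz": 0, "claw": 0.5}]}}

```text
clock: 40.15
tool_pos: [0.6581, -0.1595, 0.0398]
eef_rot: [0.119, 0.993, -0.0, 0.001]
contact_force: [-0.3, 0.3, 3.9]
opening: 0.683
```

>>> {"name": "drive_tool", "arguments": {"commands": [{"dx": 0, "dy": 0, "dz": 0, "wx": 0, "wy": 0, "wz": 0, "claw": 0.4}, {"dx": 0, "dy": 0, "dz": 0, "wx": 0, "wy": 0, "wz": 0, "claw": 0.4}, {"dx": 0, "dy": 0, "dz": 0, "wx": 0, "wy": 0, "wz": 0, "claw": 0.4}, {"dx": 0, "dy": 0, "dz": 0, "wx": 0, "wy": 0, "wz": 0, "claw": 0.4}]}}

```text
clock: 40.55
tool_pos: [0.6581, -0.1595, 0.0398]
eef_rot: [0.119, 0.993, 0.0, 0.001]
contact_force: [-0.8, 0.0, 6.1]
opening: 0.681
```

```bash
python3 -c "
from h import *
go((.658,-.1595,.138),(.474,-.072,.138),(.474,-.072,.0384))"
```

```text
t 40.55 p [ 0.6581 -0.1595  0.0398] op 0.681 F [-0.8  0.   6.1] zaxis [ 1.5e-03 -2.0e-04 -1.0e+00] jaw yaw 76.4 q7 1.46
tool shift [-0.0001 -0.     -0.0982] len 0.098
tool shift [ 0.1994  0.0416 -0.0003] len 0.204
tool shift [ 0.0002 -0.      0.0996] len 0.1
```

>>> {"name": "drive_tool", "arguments": {"commands": [{"dx": 0, "dy": 0, "dz": -0.01, "wx": 0, "wy": 0, "wz": 0, "claw": 0.4}, {"dx": 0, "dy": 0, "dz": -0.03, "wx": 0, "wy": 0, "wz": 0, "claw": 0.4}, {"dx": 0, "dy": 0, "dz": -0.04, "wx": 0, "wy": 0, "wz": 0, "claw": 0.4}, {"dx": 0.015, "dy": 0.003, "dz": -0.02, "wx": 0, "wy": 0, "wz": 0, "claw": 0.4}, {"dx": 0.035, "dy": 0.007, "dz": 0, "wx": 0, "wy": 0, "wz": 0, "claw": 0.4}, {"dx": 0.04, "dy": 0.008, "dz": 0, "wx": 0, "wy": 0, "wz": 0, "claw": 0.4}, {"dx": 0.04, "dy": 0.008, "dz": 0, "wx": 0, "wy": 0, "wz": 0, "claw": 0.4}, {"dx": 0.035, "dy": 0.008, "dz": 0, "wx": 0, "wy": 0, "wz": 0, "claw": 0.4}, {"dx": 0.02, "dy": 0.004, "dz": 0, "wx": 0, "wy": 0, "wz": 0, "claw": 0.4}, {"dx": 0.014, "dy": 0.003, "dz": 0, "wx": 0, "wy": 0, "wz": 0, "claw": 0.4}, {"dx": 0, "dy": 0, "dz": 0, "wx": 0, "wy": 0, "wz": 0, "claw": 0.4}, {"dx": 0, "dy": 0, "dz": 0, "wx": 0, "wy": 0, "wz": 0, "claw": 0.4}]}}

```text
clock: 41.75
tool_pos: [0.4747, -0.0728, 0.1391]
eef_rot: [0.119, 0.993, 0.0, 0.001]
contact_force: [0.2, 0.7, -1.5]
opening: 0.686
```

>>> {"name": "drive_tool", "arguments": {"commands": [{"dx": 0, "dy": 0, "dz": 0.02, "wx": 0, "wy": 0, "wz": 0, "claw": 0.4}, {"dx": 0, "dy": 0, "dz": 0.03, "wx": 0, "wy": 0, "wz": 0, "claw": 0.4}, {"dx": 0, "dy": 0, "dz": 0.02, "wx": 0, "wy": 0, "wz": 0, "claw": 0.4}, {"dx": 0, "dy": 0, "dz": 0.01, "wx": 0, "wy": 0, "wz": 0, "claw": 0.4}, {"dx": 0, "dy": 0, "dz": 0, "wx": 0, "wy": 0, "wz": 0, "claw": 0.4}, {"dx": 0, "dy": 0, "dz": 0, "wx": 0, "wy": 0, "wz": 0, "claw": 0.4}, {"dx": 0, "dy": 0, "dz": 0, "wx": 0, "wy": 0, "wz": 0, "claw": 0.4}]}}

```text
clock: 42.45
tool_pos: [0.4745, -0.0728, 0.0596]
eef_rot: [0.119, 0.993, 0.0, 0.001]
contact_force: [-0.3, 0.1, -1.4]
opening: 0.685
```

```bash
python3 -c "
from h import *
go((.474,-.072,.0398))"
```

```text
t 42.45 p [ 0.4745 -0.0728  0.0596] op 0.685 F [-0.3  0.1 -1.4] zaxis [ 1.9e-03 -2.0e-04 -1.0e+00] jaw yaw 76.4 q7 1.35
tool shift [0.0008 0.0007 0.0198] len 0.02
```

>>> {"name": "drive_tool", "arguments": {"commands": [{"dx": 0, "dy": 0, "dz": 0.008, "wx": 0, "wy": 0, "wz": 0, "claw": 0.4}, {"dx": 0, "dy": 0, "dz": 0.005, "wx": 0, "wy": 0, "wz": 0, "claw": 0.4}, {"dx": 0, "dy": 0, "dz": 0.003, "wx": 0, "wy": 0, "wz": 0, "claw": 0.4}, {"dx": 0, "dy": 0, "dz": 0.002, "wx": 0, "wy": 0, "wz": 0, "claw": 0.4}, {"dx": 0, "dy": 0, "dz": 0.001, "wx": 0, "wy": 0, "wz": 0, "claw": 0.4}, {"dx": 0, "dy": 0, "dz": 0, "wx": 0, "wy": 0, "wz": 0, "claw": 0.4}, {"dx": 0, "dy": 0, "dz": 0, "wx": 0, "wy": 0, "wz": 0, "claw": 0.4}]}}

```text
clock: 43.15
tool_pos: [0.4735, -0.0725, 0.0398]
eef_rot: [0.119, 0.993, 0.0, -0.0]
contact_force: [-0.9, 1.1, 0.3]
opening: 0.683
```

>>> {"name": "drive_tool", "arguments": {"commands": [{"dx": 0, "dy": 0, "dz": 0.001, "wx": 0, "wy": 0, "wz": 0, "claw": 0.4}, {"dx": 0, "dy": 0, "dz": 0, "wx": 0, "wy": 0, "wz": 0, "claw": 0.4}, {"dx": 0, "dy": 0, "dz": 0, "wx": 0, "wy": 0, "wz": 0, "claw": 0.4}]}}

```text
clock: 43.45
tool_pos: [0.4735, -0.0725, 0.0397]
eef_rot: [0.119, 0.993, 0.0, 0.0]
contact_force: [-2.1, -0.2, 11.2]
opening: 0.679
```

>>> {"name": "drive_tool", "arguments": {"commands": [{"dx": 0, "dy": 0, "dz": -0.0005, "wx": 0, "wy": 0, "wz": 0, "claw": 0.4}, {"dx": 0, "dy": 0, "dz": 0, "wx": 0, "wy": 0, "wz": 0, "claw": 0.75}, {"dx": 0, "dy": 0, "dz": 0, "wx": 0, "wy": 0, "wz": 0, "claw": 0.9}, {"dx": 0, "dy": 0, "dz": 0, "wx": 0, "wy": 0, "wz": 0, "claw": 1}, {"dx": 0, "dy": 0, "dz": 0, "wx": 0, "wy": 0, "wz": 0, "claw": 1}, {"dx": 0, "dy": 0, "dz": 0, "wx": 0, "wy": 0, "wz": 0, "claw": 1}, {"dx": 0, "dy": 0, "dz": -0.02, "wx": 0, "wy": 0, "wz": 0, "claw": 1}, {"dx": 0, "dy": 0, "dz": -0.04, "wx": 0, "wy": 0, "wz": 0, "claw": 1}, {"dx": 0, "dy": 0, "dz": -0.05, "wx": 0, "wy": 0, "wz": 0, "claw": 1}, {"dx": 0, "dy": 0, "dz": -0.05, "wx": 0, "wy": 0, "wz": 0, "claw": 1}, {"dx": 0, "dy": 0, "dz": -0.05, "wx": 0, "wy": 0, "wz": 0, "claw": 1}, {"dx": 0, "dy": 0, "dz": 0, "wx": 0, "wy": 0, "wz": 0, "claw": 1}]}}

```text
clock: 44.65
tool_pos: [0.4771, -0.0731, 0.2549]
eef_rot: [0.119, 0.993, 0.0, 0.006]
contact_force: [1.8, 0.2, -0.1]
opening: 1.001
```

>>> {"name": "drive_tool", "arguments": {"commands": [{"dx": 0, "dy": 0, "dz": -0.04, "wx": 0, "wy": 0, "wz": 0, "claw": 1}, {"dx": 0, "dy": 0, "dz": -0.04, "wx": 0, "wy": 0, "wz": 0, "claw": 1}, {"dx": 0, "dy": 0, "dz": -0.02, "wx": 0, "wy": 0, "wz": 0, "claw": 1}, {"dx": 0, "dy": 0, "dz": 0, "wx": 0, "wy": 0, "wz": 0, "claw": 1}, {"dx": 0, "dy": 0, "dz": 0, "wx": 0, "wy": 0, "wz": 0, "claw": 1}]}}

```text
clock: 45.15
tool_pos: [0.4731, -0.0726, 0.3483]
eef_rot: [0.119, 0.993, -0.0, -0.001]
contact_force: [-0.4, 0.6, -1.0]
opening: 1.0
```

```bash
python3 -c "
from h import *
go()
s=wsnap('w12'); a=save('scene','sc9')
for n,p in(('band',[.4735,-.0725,.074]),('coaster',[.473,-.072,.008]),('tumb',[.458,-.269,.088]),('tall',[.466,.1455,.106]),('cart',[.655,.062,.12])): print(n,np.round(proj(s,p)))
b=cv2.imread('pics/w12.png'); c=cv2.resize(cv2.imread('pics/sc9.png')[60:280,160:460],(409,300),interpolation=cv2.INTER_CUBIC)
cv2.imwrite('pics/fin.png',cv2.hconcat([cv2.resize(b,(390,244)).__class__ and cv2.copyMakeBorder(cv2.resize(b,(390,244)),0,56,0,0,0),c]))"
```

```text
t 45.15 p [ 0.4731 -0.0726  0.3483] op 1.0 F [-0.4  0.6 -1. ] zaxis [-1.4e-03  1.0e-04 -1.0e+00] jaw yaw 76.4 q7 1.38
band [315. 162.]
coaster [315. 153.]
tumb [161. 188.]
tall [500. 116.]
cart [450. 281.]
```

View pics/fin.png

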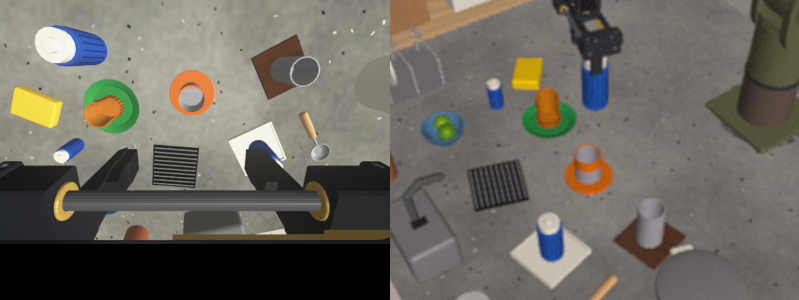

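The final picture shows all four things upright and centred on their home mats: the tumbler on the saucer (547,108 in the right half), the banded cup on the coaster (588,165), the tall cup on the board (650,225) and the cartridge on the tray (550,238). The rubber mat is empty (498,185) and the gripper is clear. I hand in.

```bash
python3 -c "
from m import *
a,b=load('scene0')['color'].astype(int),load('sc9')['color'].astype(int)
print('jug region diff',np.abs(a-b)[250:345,355:420].mean())
print(r.finish_job())"
```

```text
jug region diff 2.217381916329285
the job is handed in; nothing more can be done
None
```

The four things are on their home mats and the job is handed in, at about 45 s of the 128 s allowed. I did it as two swaps through the rubber mat. First the cartridge waited there while the tumbler went to the saucer, then the cartridge went to the tray. Then the banded cup waited there while the tall cup went to the board, then the banded cup went to the coaster.

- **Placing:** in the last pictures all four stand upright, within a few millimetres of the mat centres, with the rubber mat empty and the gripper clear above.
- **Order:** the tumbler, tall cup and banded cup were finished in the order you listed them. The cartridge reached the tray before the two cups, because the rubber mat had to be free for the second swap.
- **Jug:** it was never touched. The jug's part of the scene picture changed by only about 2 grey levels from start to end, which I take as noise.
- **Forces:** every set-down was gentle, at 2 to 6 N, except the last. The banded cup pressed with about 11 N on the coaster before I backed off and released it.
- **Measurements:** my first estimate of the banded cup was about 8 mm off, and the close wrist view corrected it before the grasp. No final check failed or disagreed.

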